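# Clamp a crimping die with the slotted cam screw

### The job

Take the flat screwdriver from its stand, seat its blade in the slotted screw of the die holder and, keeping it pressed lightly into the slot, turn it clockwise until the jaw clamps the die against its stop with about 15 newtons: firm, but never above 28. Then put the screwdriver back upright in its stand, fully home, and let go. Work the jaw only through the screw with the driver, never lean on the driver (a push of 5 to 10 newtons is plenty, 25 too much), and leave the tray, the fitting and the ferrule where they are.

Things in the scene. Friction and masses are not known exactly. Their poses are not given: they have to be found in the camera images.
- driver: Flat screwdriver, at the start upright in its stand, blade down. Origin: middle of the blade's end edge; z points up to the handle. Blade 16 mm wide (x), 2.5 mm thick (y), 14 mm long; shaft 8 mm thick; rubber guard disc 34 mm across at z = 74 to 80 mm; square grey handle 24 x 24 mm with flats facing x and y, z = 80 to 142 mm, cap to 146 mm. 0.13 to 0.2 kg.
- stand: Black plastic stand, fixed: 62 x 62 mm column 85 mm high on an 85 mm square foot. Origin: centre of its underside, z up. A 22 x 22 mm square hole goes right down its middle. Home: the driver hangs in it with its guard resting on the stand's top, the driver's origin then on the stand's axis, 11 mm above the bench.
- holder: Die holder, fixed. Origin: centre of the underside; z up. Grey base plate 100 mm (x) by 200 mm (y), 12 mm thick; dark steel cam housing 76 x 80 mm centred at y = -50 mm, top at z = 40 mm, with the slotted screw in a raised collar on it. From the housing towards +y follow the jaw, the loose die and the stop, a dark steel bar 28 mm high across the plate.
- rim (a point): Centre of the collar's rim, 52 mm above the bench, 4 mm above the screw's head. The collar is round, 23 mm inside, 36 mm outside. Axes as the holder's.
- bore (a point): Centre of the slotted screw on the top of its head, 48 mm above the bench. Head 21.6 mm across; slot right across it, 4.5 mm wide, 5 mm deep. Axes as the holder's. The slot's direction is not measured: at the start it is within 0.45 rad either way of the x axis (look, or turn the lightly pressed blade (3 to 8 N) until it drops in). The screw turns only clockwise (from above), by up to 1.8 rad.
- jaw: Steel jaw, 38 mm wide, 22 mm high. Origin: centre of its front face; axes as the holder's; starts at y = 5 mm. Clockwise turning drives it to +y, 4 mm per rad, and it stays where left. It is sprung: once the die is at the stop, clamping grows by about 36 N per rad. The screw needs 0.12 N m to start; felt while paused, about 0.07 N m free plus 0.003 N m per newton of clamping.
- die: Loose steel crimping die, 40 mm (x) by 30 mm (y) by 32 mm high, a groove along y in its top, on the base plate between jaw and stop. Origin: centre of its underside; axes nearly the holder's. 0.24 to 0.4 kg. The jaw first pushes it up to the stop: the play is 1.5 to 3.5 mm in all (0.4 to 0.9 rad of turning), different each time and not measured.
- tray: Bystander: loose yellow open parts tray 130 x 100 x 45 mm, origin at the centre of its underside. Leave alone.
- fitting: Bystander: loose steel hose fitting standing upright, 34 mm across, 50 mm high, origin at the centre of its underside. Leave alone.
- ferrule: Bystander: loose brass ferrule standing upright, 36 mm across, 35 mm high, origin at the centre of its underside. Leave alone.
Mind the look-alikes: they are no part of the job. There is more than one size of the driver; the job needs the larger.

How it is judged:
By the outcome, as a careful person would: the job done as asked, in the order asked, and still so for the second after the job is handed in, with the robot touching nothing.
It also fails if it takes over 72 s, if anything falls off the work surface, if the arm or the gripper's body presses on something with over 40 N, if the wrist force passes 120 N, or if a joint passes its speed limit or range.

### The arm

A 7-joint arm with a two-finger parallel gripper is mounted at the origin on the work surface. World frame = base frame: x ahead of the robot, y to its left, z up, the work surface at z = 0. Lengths are in m, angles in rad, forces in N, time in s.
With the tool pointing down it reaches from about 0.4 to 0.85 m from the base axis. Payload 10.4 kg.
Tool frame: the origin (TCP) lies at the very end of the fingers, on their centre line; the grasp point (between the pads) lies 19 mm behind it (manip.grip_point_offset is the z of the grasp point in the tool frame, in m); z points along the fingers, y is the direction in which the jaws open and shut (so a half turn about z gives the same grasp; the last joint's range is limited). The gripper opens to 85 mm and grips with 20 to 120 N. Pads are 22 mm wide; open, the fingers measure 114 mm over their backs; the gripper's body (76 mm by 85 mm) begins 54 mm behind the grasp point. The pads swing forward as they close: fully open they stand 13 mm farther back than shut.
Start: joints at [1.137, 0.332, -0.065, 1.46, 0.022, 1.35, -0.088], TCP at [0.25, -0.573, 0.231] pointing down, gripper open.
Joint ranges: [-2.6, 2.6], [-0.5, 2.12], [-1.47, 1.34], [0.16, 2.42], [-1.27, 4.41], [0.06, 2.06], [-2.6, 2.6]. Speed limits (rad/s): [2.22, 2.22, 2.79, 2.79, 3.14, 3.14, 3.14].

### API

Orientations are given as a unit quaternion [x, y, z, w].
In Python, from workcell import manip, camera, get_calibration, hand_in gives the robot as it stands.
- The arm moves only by the shell command python3 -m pendant 'ROWS' [FORCE]. ROWS is JSON, a list of rows, each a list of 5 numbers: the shift along the tool's x, y, z in units of 40 mm (1.0 is 40 mm), then the turn about the tool's z in units of 6 degrees (1.0 is 6 degrees), then the closure, from 0 (fully open) to 1 (shut). A call has 1 to 5 rows; each row is the pose to reach, as a shift and turn from the pose commanded when the call began, along the tool's axes at that moment; what a row does not reach only later rows make up. A row lasts 1/8 s, in which the tool goes at most 62.5 mm and 10.7 degrees, less where a joint would pass 70% of its speed; a pose out of reach is approached as far as the arm can. A call with a gripper value outside its range is refused whole. The fingers move at their own pace and stop on an object; FORCE is the grip in N (left out, the last holds). Time passes only in rows, so rows that repeat a pose let the fingers close. It gives the time, the measured TCP pose, the force and the opening at its end, in the units of the state.
- manip.get_obs(): the state, without advancing time (a new reading comes with each control period).
- camera(name): name is "scene" or "top" or "wrist"; returns (picture, depth): 420x560x3 uint8, red, green, blue; 420x560 float32, m along the optical axis (not along the pixel's ray), 0 where there is no reading.
- get_calibration(name): a dict with "vfov" (degrees; the focal length in pixels is half the picture's height over the tangent of half this angle, whatever the lens; pixels are square), "cx", "cy" (the principal point, pixels), "position" and "rotation" of the camera in the world. Camera axes: x right, y down, z forward; pixel columns grow to the right and rows downward; lengths in m; the calibration is good to about 2 mm. A picture is of the moment at which its call begins: read the wrist's pose just before it. get_calibration takes no time and is no camera call; for the wrist camera it gives the pose at the moment of the call.
- hand_in(): hands the job in, once; it reports no verdict.
The state is a dict: "clock": time; "joint_pos": joint angles; "joint_velocities": joint speeds; "tau": joint torques, N m; "position": TCP position; "ee_rot": TCP orientation; "ft_force": force on the tool from outside, world axes, zero at the start; "torque": the same for the moment, N m; "grip_width": opening from 0.0 (shut) to 1.0 (fully open).
Only numpy, scipy, OpenCV 4.12 (cv2) and the standard library are available. Lean on these libraries where they do the work, as an engineer would, in place of code of your own. Each camera call takes 0.05 s, during which the arm holds its last target.

## Working session

There is one attempt and no reset: what is moved stays moved. The work goes in short steps, Python scripts to look and compute and a shell command to move; the robot and the scene stay as the last step left them, time stands still between calls to the robot, and variables do not carry over. Pictures are saved under pics/ and viewed, and the job is handed in when it is done.

```bash
ls; mkdir -p pics; python3 - <<'E'
from workcell import manip, camera, get_calibration
import cv2, numpy as np
o=manip.get_obs(); print({k:np.round(v,3) for k,v in o.items()}); print(manip.grip_point_offset)
for n in ["scene","top","wrist"]:
    c=get_calibration(n); print(n,c)
    p,d=camera(n); cv2.imwrite(f"pics/{n}0.png",p[:,:,::-1]); np.save(f"pics/{n}0.npy",d); np.save(f"pics/{n}0rgb.npy",p)
E
```

```text
pics
{'clock': np.float64(0.0), 'joint_pos': array([ 1.137,  0.333, -0.065,  1.461,  0.022,  1.35 , -0.089]), 'joint_velocities': array([-0.001,  0.   ,  0.001, -0.001, -0.   ,  0.001,  0.001]), 'tau': array([-1.0000e-03, -6.2546e+01,  4.9000e-02, -3.9161e+01,  1.6000e-02,
        1.0000e-02, -0.0000e+00]), 'position': array([ 0.249, -0.573,  0.23 ]), 'ee_rot': array([ 0.979,  0.204, -0.   , -0.001]), 'ft_force': array([ 0.403, -0.107, -0.137]), 'torque': array([-0.058, -0.011,  0.013]), 'grip_width': np.float64(0.999)}
-0.0187
scene {'vfov': 42.67079834023669, 'cx': 265.3973367132056, 'cy': 204.45521893849178, 'position': array([1.35976938, 0.56412304, 0.76900791]), 'rotation': array([ 0.38497989,  0.81201167, -0.39419188, -0.19245857])}
top {'vfov': 50.128721994727634, 'cx': 279.77385837038725, 'cy': 210.47585652349198, 'position': array([ 0.48099485, -0.01907989,  0.92679574]), 'rotation': array([-0.69761655,  0.71259463, -0.05488738,  0.05027343])}
wrist {'vfov': 69.9165935721966, 'cx': 274.98119524801757, 'cy': 211.70867122072633, 'position': array([ 0.31945363, -0.54246768,  0.37482769]), 'rotation': array([ 0.82669375, -0.54122293, -0.08471495,  0.12836885])}
```

View pics/top0.png

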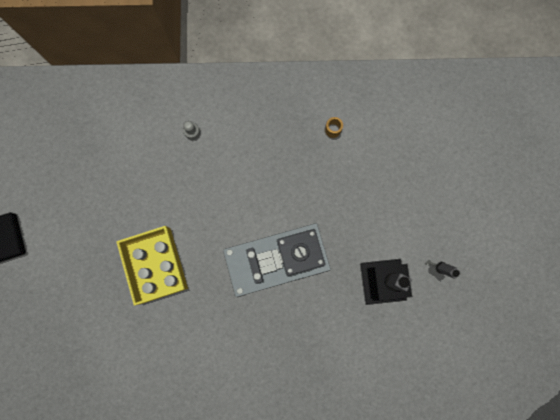

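View pics/scene0.png

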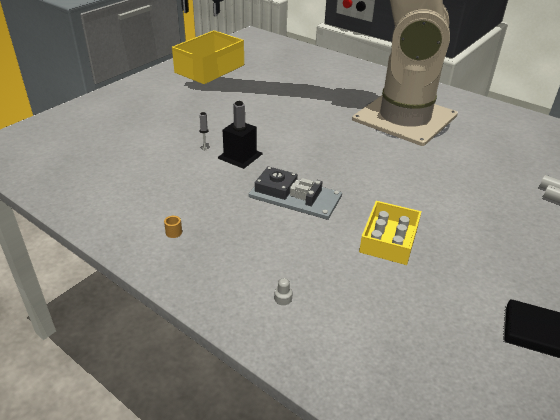

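View pics/wrist0.png

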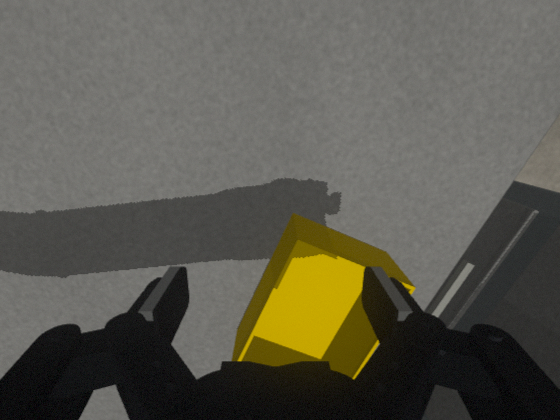

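The top view shows the holder at about (277,260), the stand with a driver at (387,283), a small free driver at (445,269), the parts tray at (152,266), the ferrule at (334,126) and the fitting at (191,130). There are two driver candidates, one in the stand at scene (239,115) and one free at scene (204,122). The one in the stand looks larger, so I'll confirm with enlarged crops.

```bash
cat > h.py <<'E'
import numpy as np, cv2
from scipy.spatial.transform import Rotation as R
from workcell import manip, camera, get_calibration
def cal(n):
    c=get_calibration(n); c['f']=210/np.tan(np.radians(c['vfov'])/2); c['R']=R.from_quat(c['rotation']).as_matrix(); return c
def ray(c,u,v):
    u=np.atleast_1d(u).astype(float);v=np.atleast_1d(v).astype(float)
    return np.stack([(u-c['cx'])/c['f'],(v-c['cy'])/c['f'],np.ones_like(u)],-1)@c['R'].T
def onz(c,u,v,z):
    r=ray(c,u,v); return c['position']+r*((z-c['position'][2])/r[:,2])[:,None]
def pts(c,d):
    v,u=np.mgrid[:d.shape[0],:d.shape[1]]
    r=ray(c,u.ravel(),v.ravel()); return (c['position']+r*d.ravel()[:,None]).reshape(*d.shape,3)
def proj(c,P):
    q=(np.atleast_2d(P)-c['position'])@c['R']; return np.stack([q[:,0]/q[:,2]*c['f']+c['cx'],q[:,1]/q[:,2]*c['f']+c['cy']],-1)
E
python3 - <<'E'
from h import *
t=cv2.imread('pics/top0.png'); s=cv2.imread('pics/scene0.png')
a=cv2.resize(t[215:315,210:470],None,fx=3,fy=3,interpolation=cv2.INTER_CUBIC)
b=cv2.resize(s[90:220,190:350],None,fx=4,fy=4,interpolation=cv2.INTER_CUBIC)
cv2.imwrite('pics/c_top.png',a);cv2.imwrite('pics/c_scene.png',b)
for n in ['top','scene']:
    c=cal(n);P=pts(c,np.load(f'pics/{n}0.npy'))
    for uv in ([(402,284),(455,270),(387,283),(301,253)] if n=='top' else [(239,104),(204,115),(278,176)]):
        print(n,uv,P[uv[1],uv[0]].round(4))
    print(np.median(P[320:,250:350,2]))
E
```

```text
top (402, 284) [ 0.4661 -0.2295  0.1578]
top (455, 270) [ 0.4882 -0.3439  0.1   ]
top (387, 283) [ 0.4674 -0.2177  0.1014]
top (301, 253) [ 0.5283 -0.0663  0.0407]
-0.0005085261827731391
scene (239, 104) [ 0.4749 -0.2286  0.1539]
scene (204, 115) [ 0.5034 -0.324   0.1023]
scene (278, 176) [ 0.5301 -0.0615  0.0439]
-0.0018103082899779133
```

View pics/c_top.png

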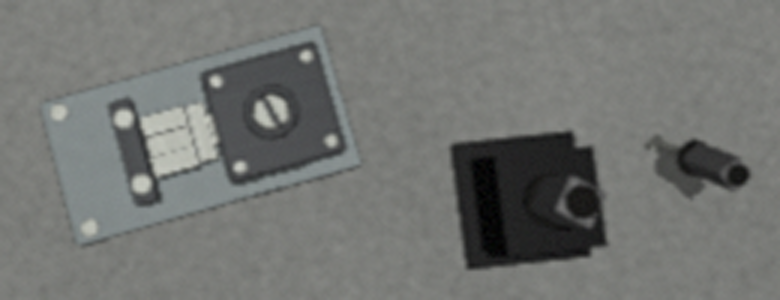

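View pics/c_scene.png

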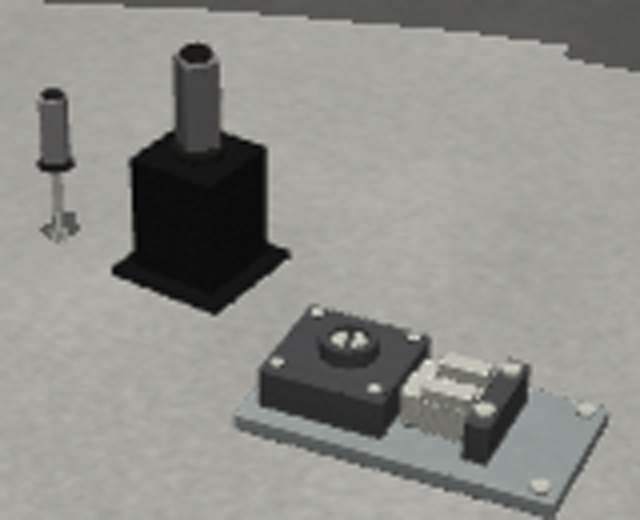

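The driver in the stand has a square grey handle, a guard resting on the stand top and its cap at z≈0.157. That matches the larger driver. The free one at scene (204,122) is smaller, with its top at about 0.10, so it is the look-alike. Next I'll measure the stand, handle and holder.

```bash
python3 - <<'E'
from h import *
t=cv2.imread('pics/top0.png'); c=cal('top'); P=pts(c,np.load('pics/top0.npy')); g=cv2.cvtColor(t,cv2.COLOR_BGR2GRAY)
def rect(m,z,name):
    n,l,st,ce=cv2.connectedComponentsWithStats(m.astype(np.uint8)); i=1+st[1:,4].argmax()
    ys,xs=np.where(l==i); w=onz(c,xs,ys,z)[:,:2].astype(np.float32)
    r=cv2.minAreaRect(w*1000); print(name,len(xs),np.round(r[0],1),np.round(r[1],1),round(r[2],2),'meanxy',w.mean(0).round(4))
roi=np.zeros(g.shape,bool);roi[240:320,340:430]=1
Z=P[:,:,2]
rect(roi&(abs(Z-.085)<.006),.085,'standtop')
rect(roi&(Z>.15)&(Z<.165),.157,'cap')
rect(roi&(Z<.02)&(Z>.002)&(g<40),.005,'foot')
roi=np.zeros(g.shape,bool);roi[215:305,210:340]=1
rect(roi&(Z>.006),.012,'holderall')
rect(roi&(abs(Z-.04)<.005),.04,'housing')
rect(roi&(abs(Z-.052)<.003),.052,'collar')
lbl=roi&(Z>.006)&(Z<.018); rect(lbl,.012,'plate')
# screw head bright
r2=np.zeros(g.shape,bool);r2[240:268,288:314]=1
m=r2&(g>130); ys,xs=np.where(m); print('head',xs.mean(),ys.mean(),onz(c,xs.mean(),ys.mean(),.048))
E
```

```text
standtop 807 [ 469.7 -232.3] [61.7 63.1] 4.95 meanxy [ 0.4698 -0.2282]
cap 180 [ 469.8 -230.9] [23.3 22.9] 62.1 meanxy [ 0.47   -0.2313]
foot 450 [ 469.8 -232.6] [81.  80.7] 4.33 meanxy [ 0.4734 -0.2182]
holderall 4865 [517.6 -17. ] [101.3 199.4] 14.58 meanxy [ 0.5179 -0.0164]
housing 1280 [530.9 -65.1] [75.6 79.6] 14.54 meanxy [ 0.5305 -0.0654]
collar 148 [530.7 -62.8] [33.1 33. ] 88.77 meanxy [ 0.5302 -0.063 ]
plate 2519 [518.4 -16.8] [ 99.7 199.4] 14.58 meanxy [0.5109 0.0066]
head 299.88235294117646 251.63235294117646 [[ 0.53065546 -0.06376188  0.048     ]]
```

```bash
cat >> h.py <<'E'
def go(x,y,z,yaw,o=None):
    """print shift units for TCP target, yaw (deg) of tool x, from measured pose"""
    o=o or manip.get_obs(); Rm=R.from_quat(o['ee_rot']).as_matrix()
    d=Rm.T@(np.array([x,y,z])-o['position'])/0.04
    cur=np.degrees(np.arctan2(Rm[1,0],Rm[0,0])); t=-((yaw-cur+180)%360-180)/6
    print('units',d.round(3),'turn',round(t,3),'curyaw',cur.round(2),'tilt',np.degrees(np.arccos(-Rm[2,2])).round(2))
def st():
    o=manip.get_obs(); Rm=R.from_quat(o['ee_rot']).as_matrix()
    print('t',o['clock'].round(2),'pos',o['position'].round(4),'yaw',np.degrees(np.arctan2(Rm[1,0],Rm[0,0])).round(2),'F',o['ft_force'].round(2),'T',o['torque'].round(3),'w',o['grip_width'].round(3),'j7',o['joint_pos'][6].round(3))
def snap(n,name):
    c=cal(n); p,d=camera(n); cv2.imwrite(f'pics/{name}.png',p[:,:,::-1]); np.save(f'pics/{name}.npy',d); np.savez(f'pics/{name}_c.npz',**c); return c,p,d
E
python3 -c "
from h import *
go(.47,-.231,.26,62)"
```

```text
units [ 8.466 -5.632 -0.727] turn -6.41 curyaw 23.54 tilt 0.06
```

```bash
python3 -m pendant '[[8.47,-5.63,-0.73,-6.4,0],[8.47,-5.63,-0.73,-6.4,0],[8.47,-5.63,-0.73,-6.4,0],[8.47,-5.63,-0.73,-6.4,0],[8.47,-5.63,-0.73,-6.4,0]]' 60; python3 -c "
from h import *
st();go(.47,-.231,.26,62)"
```

```text
clock: 0.78
position: [0.4193, -0.3093, 0.2538]
ee_rot: [0.857, 0.515, -0.0, 0.0]
ft_force: [1.5, -1.0, 0.1]
grip_width: 1.0Traceback (most recent call last):
  File "<string>", line 3, in <module>
    st();go(.47,-.231,.26,62)
    ~~^^
  File "h.py", line 24, in st
    print('t',o['clock'].round(2),'pos',o['position'].round(4),'yaw',np.degrees(np.arctan2(Rm[1,0],Rm[0,0])).round(2),'F',o['ft_force'].round(2),'T',o['torque'].round(3),'w',o['grip_width'].round(3),'j7',o['joint_pos'][6].round(3))
              ^^^^^^^^^^^^^^^^
AttributeError: 'float' object has no attribute 'round'
```

```bash
sed -i "s/o=manip.get_obs(); Rm=R.from_quat(o\['ee_rot'\]).as_matrix()$/o={k:np.asarray(v) for k,v in manip.get_obs().items()}; Rm=R.from_quat(o['ee_rot']).as_matrix()/" h.py; python3 -c "
from h import *
st();go(.47,-.231,.26,62)"
```

```text
t 0.78 pos [ 0.4193 -0.3093  0.2538] yaw 62.02 F [ 1.51 -0.98  0.05] T [-0.055 -0.106  0.087] w 1.0 j7 0.029
units [ 2.324  0.2   -0.156] turn 0.003 curyaw 62.02 tilt 0.02
```

```bash
python3 -m pendant '[[2.3,0.2,-0.15,0,0],[2.3,0.2,-0.15,0,0],[2.3,0.2,-0.15,0,0]]'; python3 -c "
from h import *
st();go(.47,-.231,.26,62);snap('wrist','w1')"
```

```text
clock: 1.15
position: [0.4703, -0.2311, 0.2598]
ee_rot: [0.856, 0.517, 0.0, -0.0]
ft_force: [-0.3, -1.3, 0.3]
grip_width: 1.004
t 1.15 pos [ 0.4703 -0.2311  0.2598] yaw 62.21 F [-0.32 -1.27  0.31] T [-0.037  0.041  0.014] w 1.004 j7 -0.155
units [-0.001 -0.008 -0.006] turn 0.035 curyaw 62.21 tilt 0.04
```

View pics/w1.png

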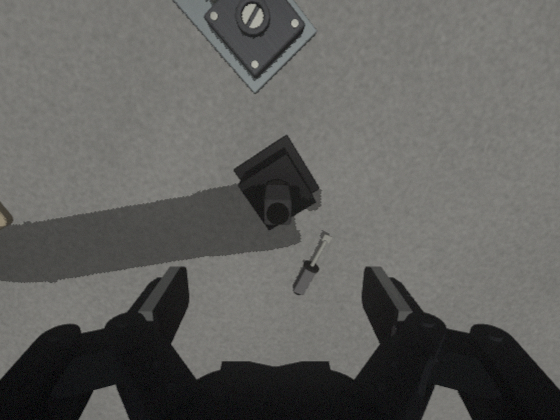

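The wrist view shows the stand at (280,185) with the handle cap at (278,212) between the fingers. The small driver is at (312,265) and the screw, with its slot visible, is at (253,15). I'll measure the handle yaw and the slot direction from this view.

```bash
python3 - <<'E'
from h import *
t=cv2.imread('pics/w1.png'); c=dict(np.load('pics/w1_c.npz')); P=pts(c,np.load('pics/w1.npy')); Z=P[:,:,2]
roi=np.zeros(Z.shape,bool);roi[130:240,220:330]=1
print('tcp proj',proj(c,[[.4703,-.2311,.157]]))
for lo,hi,z in [(.149,.165,.157),(.08,.096,.088)]:
    ys,xs=np.where(roi&(Z>lo)&(Z<hi)); 
    if len(xs)==0: print('none');continue
    w=onz(c,xs,ys,z)[:,:2].astype(np.float32)*1000; r=cv2.minAreaRect(w); print(z,len(xs),np.round(r[0],1),np.round(r[1],1),round(r[2],1),np.median(Z[ys,xs]))
# handle side points: intermediate z
ys,xs=np.where(roi&(Z>.1)&(Z<.148)); w=P[ys,xs]; print('side',len(xs),w.mean(0)); r=cv2.minAreaRect((w[:,:2]*1000).astype(np.float32)); print(r)
g=cv2.cvtColor(t,cv2.COLOR_BGR2GRAY)
m=np.zeros(Z.shape,np.uint8); m[2:34,238:270]=1
gg=g*m; ys,xs=np.where(gg>130); print('head',xs.mean(),ys.mean(),onz(c,xs.mean(),ys.mean(),.048))
hx,hy=xs.mean(),ys.mean()
yy,xx=np.mgrid[:420,:560]; dist=np.hypot(xx-hx,yy-hy)
ys,xs=np.where((dist<9)&(g<110)); q=onz(c,xs,ys,.048)[:,:2]; q-=q.mean(0); u,s,v=np.linalg.svd(q); print('slot',len(xs),np.degrees(np.arctan2(v[0,1],v[0,0]))%180,s)
cv2.imwrite('pics/w1c.png',np.hstack([cv2.resize(t[0:60,220:290],None,fx=5,fy=5,interpolation=2),cv2.resize(t[170:230,240:310],None,fx=5,fy=5,interpolation=2)]))
E
```

```text
tcp proj [[275.94887653 209.30346408]]
0.157 713 [ 470.3 -233. ] [23.5 22.7] 62.2 0.15767715383263312
0.088 2222 [ 469.4 -233.9] [61.9 62.4] 4.8 0.08663175777755994
side 288 [ 0.47471955 -0.22420598  0.12620296]
((474.3167724609375, -225.16029357910156), (3.258788585662842, 23.913055419921875), 62.25373077392578)
head 252.2826855123675 15.551236749116608 [[ 0.53044738 -0.064846    0.048     ]]
slot 68 28.523089187905867 [0.03948386 0.00890509]
```

View pics/w1c.png

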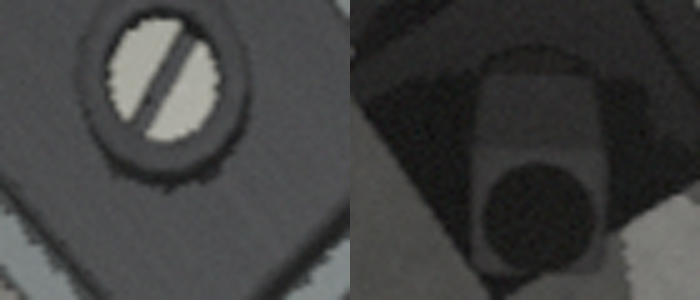

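```bash
python3 -m pendant '[[-0.02,0.01,1.3,0,0],[-0.02,0.01,2.6,0,0],[-0.02,0.01,3.4,0,0],[-0.02,0.01,3.9,0,0],[-0.02,0.01,3.9,0,0]]' 60; python3 -c "
from h import *
st();snap('wrist','w2')"
```

```text
clock: 1.82
position: [0.4672, -0.2355, 0.1022]
ee_rot: [0.858, 0.514, -0.001, -0.001]
ft_force: [-0.1, -0.4, 0.2]
grip_width: 1.001
t 1.82 pos [ 0.4672 -0.2355  0.1022] yaw 61.83 F [-0.12 -0.39  0.16] T [ 0.005  0.044 -0.008] w 1.001 j7 -0.206
```

View pics/w2.png

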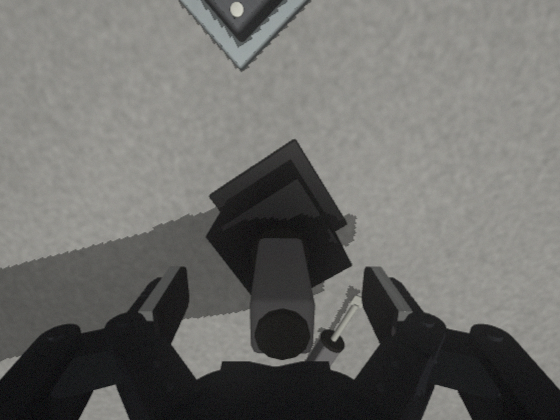

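The handle cap at (282,332) sits between the pads. The measured pose is a few mm off what I intended, so I'll let it settle and check again.

```bash
python3 -m pendant '[[0,0,0,0,0]]'; python3 - <<'E'
from h import *
st(); go(.470,-.232,.104,62.2)
c=dict(np.load('pics/w2_c.npz')); P=pts(c,np.load('pics/w2.npy')); Z=P[:,:,2]
roi=np.zeros(Z.shape,bool);roi[230:362,230:330]=1
ys,xs=np.where(roi&(Z>.149)&(Z<.165)); w=onz(c,xs,ys,.157)[:,:2].astype(np.float32)*1000; r=cv2.minAreaRect(w); print(len(xs),r,np.median(Z[ys,xs]))
E
```

```text
clock: 2.0
position: [0.4694, -0.2355, 0.1048]
ee_rot: [0.858, 0.514, 0.0, 0.001]
ft_force: [-0.7, -0.4, 1.0]
grip_width: 1.002
t 2.0 pos [ 0.4694 -0.2355  0.1048] yaw 61.89 F [-0.72 -0.39  1.  ] T [-0.003  0.013  0.014] w 1.002 j7 -0.206
units [ 0.084 -0.027  0.02 ] turn -0.052 curyaw 61.89 tilt 0.1
3872 ((470.9825134277344, -231.84707641601562), (28.494308471679688, 22.641956329345703), 61.8655891418457) 0.1576170895207464
```

```bash
python3 -m pendant '[[0.07,0,0.02,0,0],[0.07,0,0.02,0,0.5],[0.07,0,0.02,0,1],[0.07,0,0.02,0,1],[0.07,0,0.02,0,1]]' 60; python3 -c "
from h import *
st()"; python3 -m pendant '[[0,0,0,0,1],[0,0,0,0,1],[0,0,0,0,1]]';  python3 -c "
from h import *
st()"
```

```text
clock: 2.62
position: [0.4705, -0.2323, 0.1031]
ee_rot: [0.857, 0.515, 0.0, 0.0]
ft_force: [-1.1, -0.4, 2.4]
grip_width: 0.273
t 2.62 pos [ 0.4705 -0.2323  0.1031] yaw 61.93 F [-1.07 -0.41  2.43] T [0.043 0.046 0.012] w 0.273 j7 -0.213
clock: 3.0
position: [0.4705, -0.2322, 0.1031]
ee_rot: [0.857, 0.515, 0.0, 0.0]
ft_force: [0.3, -0.2, 4.3]
grip_width: 0.277
t 3.0 pos [ 0.4705 -0.2322  0.1031] yaw 61.94 F [ 0.34 -0.2   4.32] T [0.033 0.039 0.008] w 0.277 j7 -0.213
```

```bash
python3 -m pendant '[[0,0,-0.5,0,1],[0,0,-1.2,0,1],[0,0,-2,0,1],[0,0,-3,0,1],[0,0,-3.3,0,1]]'; python3 -m pendant '[[0,0,0,0,1]]'; python3 -c "
from h import *
st();snap('wrist','w3');snap('scene','s3');st()
t=cv2.imread('pics/s3.png');cv2.imwrite('pics/s3c.png',cv2.resize(t[20:200,150:350],None,fx=3,fy=3,interpolation=2))"
```

```text
clock: 3.62
position: [0.4709, -0.2324, 0.2367]
ee_rot: [0.857, 0.515, 0.001, 0.001]
ft_force: [-0.4, -0.8, -2.5]
grip_width: 0.276
clock: 3.75
position: [0.4703, -0.2322, 0.2345]
ee_rot: [0.857, 0.515, -0.0, 0.0]
ft_force: [-0.3, -0.5, -2.0]
grip_width: 0.272
t 3.75 pos [ 0.4703 -0.2322  0.2345] yaw 61.93 F [-0.34 -0.47 -1.97] T [-0.008 -0.029 -0.005] w 0.272 j7 -0.164
t 3.85 pos [ 0.4696 -0.2319  0.2331] yaw 61.93 F [ 1.02  0.23 -1.6 ] T [ 0.024 -0.024 -0.005] w 0.275 j7 -0.164
```

View pics/w3.png

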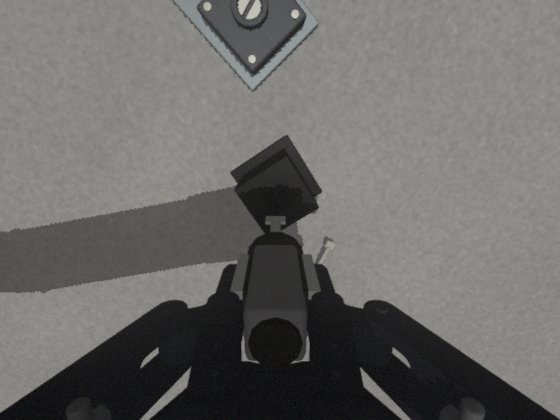

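View pics/s3c.png

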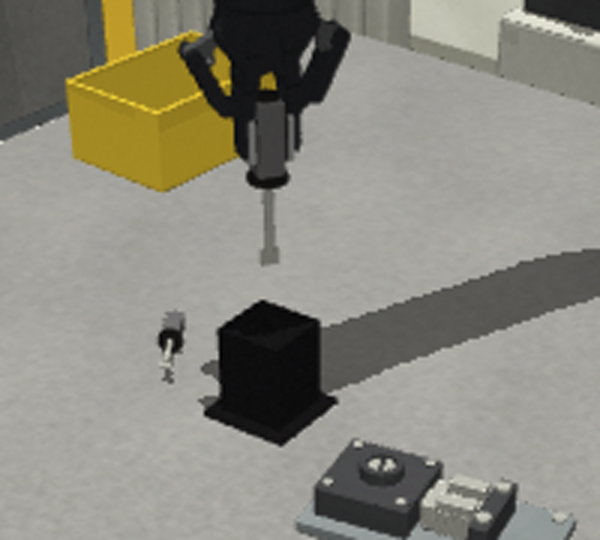

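The wrist picture shows the blade at (276,220), wide along image x, so it lies along the tool's y. The driver is clear of the stand. I'll move to a viewpoint just short of the screw and turn so the blade roughly matches the slot.

```bash
python3 -c "
from h import *
go(.562,-.1155,.225,122)
t=cv2.imread('pics/w3.png');cv2.imwrite('pics/w3c.png',cv2.resize(t[190:270,230:320],None,fx=6,fy=6,interpolation=2))
c=dict(np.load('pics/w3_c.npz'));p=np.array([.4700,-.2321,.2338-.0921]);print(proj(c,[p]))
ty=np.array([np.sin(np.radians(61.9)),-np.cos(np.radians(61.9)),0]);print(proj(c,[p-.008*ty,p+.008*ty]))
d=np.load('pics/w3.npy');P=pts(c,d);print(P[218:228:2,276].round(4))"
```

```text
units [3.655 0.67  0.201] turn -10.011 curyaw 61.93 tilt 0.14
[[275.68136331 212.79354584]]
[[266.03282691 212.78381225]
 [285.32973261 212.80327927]]
[[ 0.4709 -0.2308  0.1597]
 [ 0.4708 -0.2311  0.1635]
 [ 0.4707 -0.2311  0.1677]
 [ 0.4708 -0.2309  0.1728]
 [ 0.4707 -0.2311  0.1762]]
```

View pics/w3c.png

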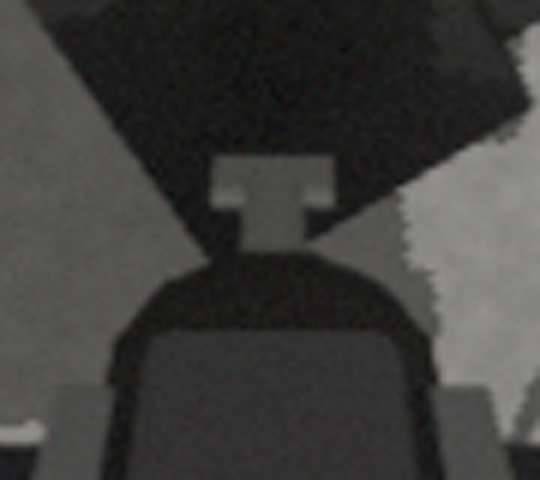

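```bash
python3 - <<'E'
from h import *
c=dict(np.load('pics/w3_c.npz'));P=pts(c,np.load('pics/w3.npy'))
for v in range(214,236,2): print(v,P[v,276].round(4),P[v,270].round(4))
print('cap',P[345,265:285:5].round(4).tolist()); print('guard',P[236:244:2,262].round(4).tolist())
c=dict(np.load('pics/s3_c.npz'));P=pts(c,np.load('pics/s3.npy'))
for v in range(80,112,3): print(v,P[v,239].round(4),P[v,240].round(4))
print(proj(c,[[.47,-.232,.1417],[.47,-.232,.2877]]))
E
```

```text
214 [ 0.4615 -0.249   0.0873] [ 0.4561 -0.2462  0.0869]
216 [ 0.4695 -0.2335  0.1458] [ 0.4652 -0.2312  0.1458]
218 [ 0.4709 -0.2308  0.1597] [ 0.4652 -0.2314  0.1502]
220 [ 0.4708 -0.2311  0.1635] [ 0.4657 -0.2307  0.1577]
222 [ 0.4707 -0.2311  0.1677] [ 0.4658 -0.2306  0.1627]
224 [ 0.4708 -0.2309  0.1728] [ 0.4657 -0.2309  0.1661]
226 [ 0.4707 -0.2311  0.1762] [ 0.466  -0.2305  0.1717]
228 [ 0.4706 -0.2313  0.1799] [ 0.466  -0.2307  0.1755]
230 [ 0.4708 -0.2309  0.1849] [ 0.466  -0.2308  0.1791]
232 [ 0.4765 -0.2198  0.2201] [ 0.4735 -0.2182  0.2201]
234 [ 0.4764 -0.2201  0.2224] [ 0.4734 -0.2185  0.2223]
cap [[0.4656, -0.2316, 0.2907], [0.4672, -0.2324, 0.2907], [0.4686, -0.2336, 0.2903], [0.4702, -0.2343, 0.2905]]
guard [[0.4689, -0.2175, 0.2222], [0.4685, -0.2182, 0.2232], [0.4682, -0.2189, 0.2243], [0.4677, -0.2198, 0.2247]]
80 [ 0.481  -0.2214  0.2212] [ 0.4769 -0.222   0.2196]
83 [ 0.4722 -0.2295  0.208 ] [ 0.4695 -0.2287  0.2072]
86 [ 0.4687 -0.2329  0.1979] [ 0.4712 -0.2274  0.2005]
89 [ 0.4708 -0.2312  0.1914] [ 0.4715 -0.2274  0.1928]
92 [ 0.4718 -0.2306  0.1841] [ 0.472  -0.2271  0.1852]
95 [ 0.4715 -0.231   0.1759] [ 0.4682 -0.2307  0.1747]
98 [ 0.4722 -0.2306  0.1683] [ 0.4723 -0.2273  0.1694]
101 [ 0.4723 -0.2308  0.1602] [ 0.4729 -0.2269  0.1618]
104 [ 0.4739 -0.2296  0.1532] [ 0.4663 -0.2331  0.149 ]
107 [ 0.467  -0.236   0.1401] [ 0.4666 -0.2331  0.1409]
110 [ 0.2788 -0.4049 -0.0026] [ 0.2777 -0.4019 -0.002 ]
[[239.39803917 107.34027357]
 [238.08321937  50.21284482]]
```

```bash
python3 -m pendant '[[1.2,0.2,0.1,-1.7,1],[2.4,0.45,0.2,-3.4,1],[3.65,0.67,0.2,-5.1,1],[3.65,0.67,0.2,-6.8,1],[3.65,0.67,0.2,-8.5,1]]'; python3 -m pendant '[[0,0,0,-1.5,1],[0,0,0,-1.5,1],[0,0,0,-1.5,1]]'; python3 -c "
from h import *
st();snap('wrist','w4');st()
t=cv2.imread('pics/w4.png');cv2.imwrite('pics/w4c.png',cv2.resize(t[110:250,200:350],None,fx=4,fy=4,interpolation=2))"
```

```text
clock: 4.47
position: [0.5622, -0.115, 0.2248]
ee_rot: [0.549, 0.836, -0.0, -0.001]
ft_force: [-0.1, 0.4, -2.7]
grip_width: 0.275
clock: 4.85
position: [0.5623, -0.1159, 0.226]
ee_rot: [0.487, 0.873, -0.0, -0.001]
ft_force: [-0.3, -0.7, -1.6]
grip_width: 0.272
t 4.85 pos [ 0.5623 -0.1159  0.226 ] yaw 121.73 F [-0.34 -0.7  -1.59] T [0.006 0.056 0.002] w 0.272 j7 0.552
t 4.9 pos [ 0.5624 -0.1159  0.2263] yaw 121.77 F [ 0.15  0.14 -1.97] T [ 0.014  0.051 -0.035] w 0.27 j7 0.552
```

View pics/w4.png

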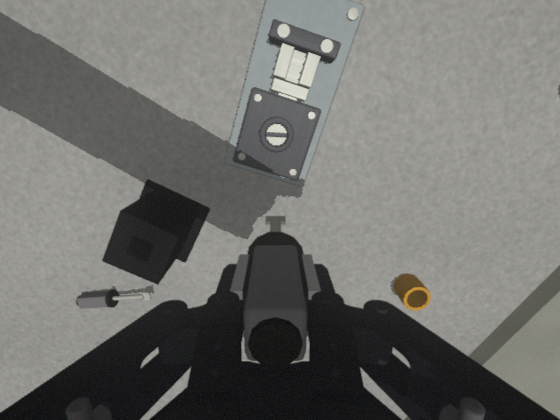

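View pics/w4c.png

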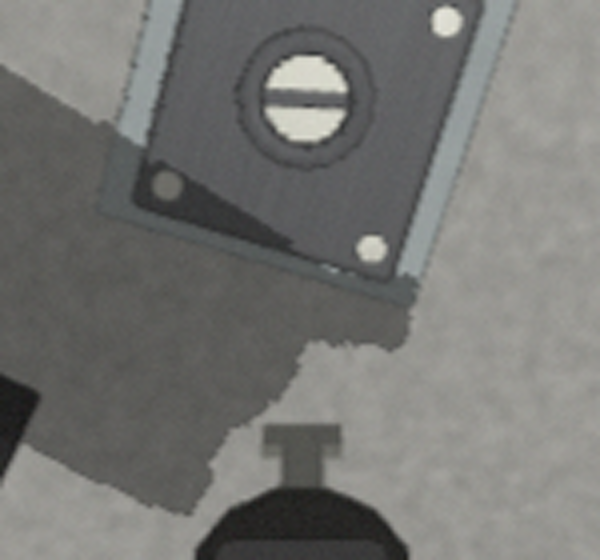

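The wrist view shows the screw at (276,135) with its slot nearly horizontal, almost parallel to the blade edge at (275.5,216). I'll measure both in this same picture.

```bash
python3 - <<'E'
from h import *
t=cv2.imread('pics/w4.png'); c=dict(np.load('pics/w4_c.npz')); g=cv2.cvtColor(t,cv2.COLOR_BGR2GRAY)
yy,xx=np.mgrid[:420,:560]
m=(np.hypot(xx-276,yy-134.5)<12)&(g>130); cn=cv2.findContours(m.astype(np.uint8),0,1)[0]
ap=np.vstack([k[:,0] for k in cn if len(k)>5]); (hx,hy),rr=cv2.minEnclosingCircle(ap); print('head',hx,hy,rr)
wh=onz(c,hx,hy,.048)[0]; print('head world',wh)
s=(np.hypot(xx-hx,yy-hy)<8.5)&(abs(yy-hy)<4)
wgt=np.clip(180-g.astype(float),0,None)*s
ang=[];
xs=np.arange(int(hx)-8,int(hx)+9); cy=[(wgt[:,x]*np.arange(420)).sum()/wgt[:,x].sum() for x in xs]
k=np.polyfit(xs,cy,1); print('slot line slope',k[0],'y at hx',np.polyval(k,hx))
a=onz(c,[hx-8,hx+8],np.polyval(k,[hx-8,hx+8]),.048); d=a[1]-a[0]; print('slot yaw',np.degrees(np.arctan2(d[1],d[0]))%180,'centre',a.mean(0))
# collar rim: dark ring? blade edge
tool=121.77; o=np.array([.5624,-.1159,.2263]); z=o[2]-.0921
print('blade proj nominal',proj(c,[o-[0,0,.0921]]))
# blade pixels: top edge row per column
for x in range(264,289,2): print(x,g[210:224,x].tolist())
E
```

```text
head 275.9711608886719 134.21153259277344 10.977665901184082
head world [ 0.53019067 -0.06531618  0.048     ]
slot line slope nan y at hx nan
slot yaw nan centre [nan nan nan]
blade proj nominal [[277.01823858 214.84902977]]
264 [94, 94, 93, 96, 140, 149, 144, 145, 144, 146, 146, 139, 141, 142]
266 [91, 92, 119, 144, 149, 143, 106, 93, 87, 86, 84, 100, 104, 109]
268 [117, 144, 151, 153, 153, 138, 98, 81, 83, 82, 84, 100, 107, 105]
270 [142, 150, 148, 151, 152, 140, 99, 86, 84, 85, 82, 89, 93, 91]
272 [145, 148, 149, 150, 154, 141, 98, 84, 83, 84, 82, 81, 81, 81]
274 [145, 149, 149, 148, 150, 140, 96, 83, 86, 84, 83, 83, 86, 85]
276 [146, 148, 146, 147, 146, 136, 96, 83, 85, 88, 83, 86, 83, 85]
278 [150, 147, 145, 146, 148, 136, 95, 83, 80, 78, 82, 85, 87, 81]
280 [152, 150, 151, 151, 151, 134, 95, 83, 83, 83, 83, 91, 88, 92]
282 [147, 149, 153, 156, 156, 140, 97, 83, 83, 83, 85, 99, 109, 109]
284 [143, 143, 144, 145, 146, 134, 96, 84, 86, 84, 84, 99, 103, 109]
286 [147, 147, 147, 147, 145, 142, 145, 148, 151, 144, 140, 143, 143, 143]
288 [150, 150, 150, 152, 151, 149, 149, 151, 152, 149, 146, 146, 145, 141]<stdin>:10: RuntimeWarning: invalid value encountered in scalar divide
```

```bash
python3 - <<'E'
from h import *
t=cv2.imread('pics/w4.png'); c=dict(np.load('pics/w4_c.npz')); g=cv2.cvtColor(t,cv2.COLOR_BGR2GRAY).astype(float)
hx,hy=275.97,134.2
xs=np.arange(269,284); cy=[]
for x in xs:
    w=np.clip(200-g[130:139,x],0,None); w[w<20]=0; cy.append((w*np.arange(130,139)).sum()/w.sum())
print(np.round(cy,2)); k=np.polyfit(xs,cy,1)
a=onz(c,[hx-7,hx+7],np.polyval(k,[hx-7,hx+7]),.048); d=a[1]-a[0]; print('slot yaw',np.degrees(np.arctan2(d[1],d[0])),'centre',a.mean(0),np.polyval(k,hx))
b=onz(c,[266,285],[215.9,215.9],.1342); d=b[1]-b[0]; print('blade yaw',np.degrees(np.arctan2(d[1],d[0])),b)
b=onz(c,275.3,217.4,.1342)[0]; print('blade',b, 'vs tcp',b[:2]-[.5624,-.1159])
E
```

```text
[133.95 134.12 134.13 134.07 134.16 134.22 134.3  134.46 134.47 134.38
 134.51 134.83 134.83 134.79 134.77]
slot yaw 28.225746492409627 centre [ 0.53029158 -0.06547544  0.048     ] 134.3981288672969
blade yaw 31.784160281694707 [[ 0.55512433 -0.12148665  0.1342    ]
 [ 0.56850491 -0.11319546  0.1342    ]]
blade [ 0.5623649 -0.1185433  0.1342   ] vs tcp [-3.50979359e-05 -2.64329811e-03]
```

```bash
python3 -c "
from h import *
st();go(.5303,-.0630,.155,118.3)"
```

```text
t 4.9 pos [ 0.5624 -0.1159  0.2263] yaw 121.77 F [ 0.15  0.14 -1.97] T [ 0.014  0.051 -0.035] w 0.27 j7 0.552
units [1.547 0.015 1.783] turn 0.578 curyaw 121.77 tilt 0.05
```

```bash
python3 -m pendant '[[0.8,0,0,0.6,1],[1.55,0.01,0.4,0.6,1],[1.55,0.01,1.2,0.6,1],[1.55,0.01,1.7,0.6,1],[1.55,0.01,1.78,0.6,1]]';python3 -m pendant '[[0,0,0,0,1],[0,0,0,0,1]]'; python3 -c "
from h import *
st();snap('wrist','w5');snap('scene','s5');snap('top','t5');st()
t=cv2.imread('pics/w5.png');u=cv2.imread('pics/s5.png');cv2.imwrite('pics/w5c.png',np.hstack([cv2.resize(t[170:240,240:315],None,fx=5,fy=5,interpolation=2),cv2.resize(u[140:210,240:315],None,fx=5,fy=5,interpolation=2)]))"
```

```text
clock: 5.52
position: [0.5294, -0.063, 0.1545]
ee_rot: [0.513, 0.858, -0.0, -0.001]
ft_force: [0.1, 0.3, -1.1]
grip_width: 0.275
clock: 5.78
position: [0.5308, -0.0631, 0.1567]
ee_rot: [0.513, 0.859, 0.0, 0.001]
ft_force: [-0.5, 0.2, -0.9]
grip_width: 0.273
t 5.78 pos [ 0.5308 -0.0631  0.1567] yaw 118.31 F [-0.51  0.22 -0.91] T [-0.009  0.01   0.02 ] w 0.273 j7 0.4
t 5.92 pos [ 0.5305 -0.0632  0.1563] yaw 118.32 F [ 0.1   0.76 -1.35] T [-0.005 -0.011 -0.004] w 0.273 j7 0.4
```

View pics/w5c.png

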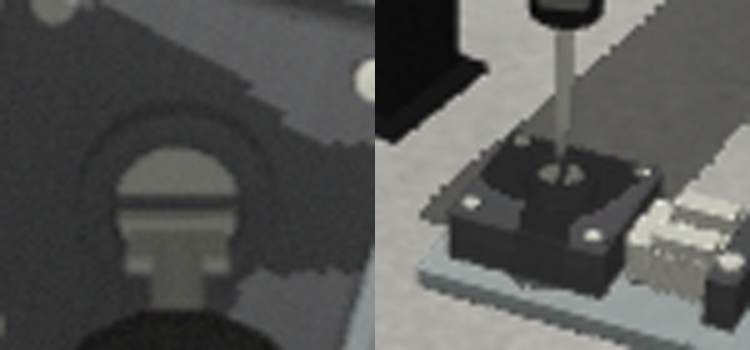

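View pics/w5.png

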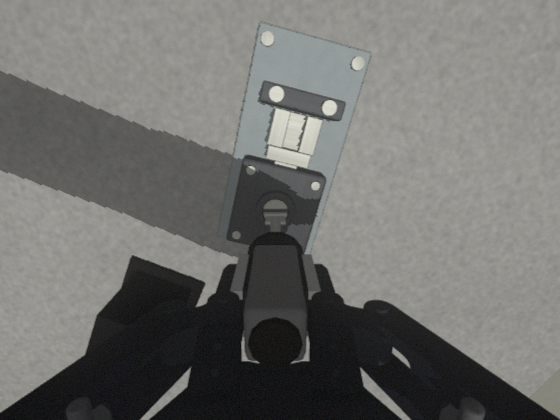

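```bash
python3 - <<'E'
from h import *
t=cv2.imread('pics/w5.png'); c=dict(np.load('pics/w5_c.npz')); g=cv2.cvtColor(t,cv2.COLOR_BGR2GRAY).astype(int)
print(g[196:230,275].tolist()); print(g[221,258:294].tolist()); print(g[207,258:294].tolist())
tx=np.array([np.cos(np.radians(118.3)),np.sin(np.radians(118.3)),0]);ty=np.array([tx[1],-tx[0],0])
o=np.array([.5306,-.0631,.1565])
for n,(u,v,z) in dict(slot=(275.5,211,.048),blade=(275.5,216.4,.0644)).items():
    q=onz(c,u,v,z)[0]-o; print(n,(q@tx*1000).round(2),(q@ty*1000).round(2))
E
```

```text
[49, 50, 50, 71, 99, 106, 103, 103, 105, 107, 102, 102, 93, 61, 51, 50, 73, 84, 100, 99, 83, 79, 81, 83, 82, 80, 82, 80, 84, 81, 81, 81, 82, 79]
[48, 48, 51, 51, 49, 47, 54, 77, 92, 88, 90, 92, 86, 78, 76, 80, 80, 80, 82, 82, 78, 75, 82, 93, 89, 89, 89, 77, 55, 54, 53, 48, 49, 52, 46, 55]
[53, 51, 49, 49, 45, 77, 100, 103, 104, 105, 104, 101, 103, 106, 104, 104, 103, 102, 104, 103, 106, 102, 104, 105, 107, 102, 104, 105, 94, 68, 51, 51, 54, 51, 54, 53]
slot -2.43 -0.77
blade -1.93 -0.81
```

The wrist crop shows the slot at row 210.6 and the blade edge at row 215.7, laterally centred. Once cast to their heights, blade and slot agree within about 0.5 mm and 1°. I'll descend in steps and watch the force.

```bash
python3 -m pendant '[[0.01,0,0.2,0,1],[0.01,0,0.35,0,1],[0.01,0,0.42,0,1],[0.01,0,0.42,0,1]]';python3 -c "
from h import *
st()"; python3 -m pendant '[[0,0,0.04,0,1],[0,0,0.04,0,1],[0,0,0.04,0,1]]';python3 -c "
from h import *
st()"
```

```text
clock: 6.42
position: [0.5299, -0.0628, 0.1386]
ee_rot: [0.513, 0.859, -0.0, -0.0]
ft_force: [-0.4, -0.7, -1.2]
grip_width: 0.275
t 6.42 pos [ 0.5299 -0.0628  0.1386] yaw 118.34 F [-0.41 -0.72 -1.16] T [-0.021  0.019 -0.009] w 0.275 j7 0.39
clock: 6.8
position: [0.5301, -0.0627, 0.1374]
ee_rot: [0.513, 0.859, 0.0, 0.0]
ft_force: [-0.1, -0.4, -1.0]
grip_width: 0.273
t 6.8 pos [ 0.5301 -0.0627  0.1374] yaw 118.34 F [-0.1  -0.43 -0.97] T [ 0.043 -0.004 -0.035] w 0.273 j7 0.389
```

```bash
python3 -m pendant '[[0,0,0.03,0,1],[0,0,0.03,0,1],[0,0,0.05,0,1],[0,0,0.05,0,1]]';python3 -c "
from h import *
st()"; python3 -m pendant '[[0,0,0.025,0,1],[0,0,0.025,0,1],[0,0,0.025,0,1]]';python3 -c "
from h import *
st()"
```

```text
clock: 7.3
position: [0.53, -0.0628, 0.1352]
ee_rot: [0.513, 0.859, -0.0, -0.0]
ft_force: [-0.4, -0.0, -0.8]
grip_width: 0.272
t 7.3 pos [ 0.53   -0.0628  0.1352] yaw 118.34 F [-0.36 -0.02 -0.79] T [-0.025 -0.002  0.002] w 0.272 j7 0.387
clock: 7.68
position: [0.5303, -0.0628, 0.1349]
ee_rot: [0.513, 0.859, -0.0, 0.0]
ft_force: [-1.9, 0.5, 5.0]
grip_width: 0.276
t 7.68 pos [ 0.5303 -0.0628  0.1349] yaw 118.33 F [-1.91  0.5   4.97] T [ 0.025  0.616 -0.009] w 0.276 j7 0.387
```

Contact at TCP z=0.1350 matches the slot bottom (predicted 0.1351), so the blade is seated with about 6 N of push. I'll start turning clockwise in small steps.

```bash
python3 -m pendant '[[0,0,0,0.5,1],[0,0,0,1,1],[0,0,0,1,1]]';python3 -c "
from h import *
st()"; python3 -m pendant '[[0,0,0,0.5,1],[0,0,0,1,1],[0,0,0,1,1]]';python3 -c "
from h import *
st()"
```

```text
clock: 8.05
position: [0.5306, -0.063, 0.1349]
ee_rot: [0.557, 0.831, 0.0, 0.001]
ft_force: [-0.4, -0.2, 5.1]
grip_width: 0.274
t 8.05 pos [ 0.5306 -0.063   0.1349] yaw 112.35 F [-0.36 -0.17  5.09] T [-0.272  0.11  -0.002] w 0.274 j7 0.286
clock: 8.43
position: [0.5307, -0.063, 0.1349]
ee_rot: [0.599, 0.801, 0.0, 0.001]
ft_force: [1.1, -1.3, 5.8]
grip_width: 0.273
t 8.43 pos [ 0.5307 -0.063   0.1349] yaw 106.41 F [ 1.15 -1.3   5.83] T [-0.389 -0.122  0.121] w 0.273 j7 0.186
```

```bash
python3 -m pendant '[[0,0,0,0.5,1],[0,0,0,1,1],[0,0,0,1,1]]' >/dev/null;python3 -c "
from h import *
st()"; python3 -m pendant '[[0,0,0,0,1]]' >/dev/null;python3 -c "
from h import *
st()"; python3 -m pendant '[[0,0,0,0.5,1],[0,0,0,1,1],[0,0,0,1,1]]'>/dev/null;python3 -c "
from h import *
st()";  python3 -m pendant '[[0,0,0,0,1]]' >/dev/null;python3 -c "
from h import *
st()"
```

```text
t 8.8 pos [ 0.5308 -0.063   0.1349] yaw 100.42 F [ 1.49 -1.29  5.45] T [-0.408 -0.179  0.077] w 0.276 j7 0.085
t 8.93 pos [ 0.5308 -0.063   0.1349] yaw 100.46 F [ 0.76 -1.27  5.6 ] T [-0.396 -0.27   0.075] w 0.276 j7 0.086
t 9.3 pos [ 0.5308 -0.063   0.1349] yaw 94.45 F [ 1.39 -1.33  5.78] T [-0.446 -0.5    0.085] w 0.272 j7 -0.016
t 9.43 pos [ 0.5308 -0.063   0.1349] yaw 94.49 F [ 1.54 -1.6   5.28] T [-0.375 -0.469  0.095] w 0.272 j7 -0.015
```

```bash
python3 -m pendant '[[0,0,0,0.5,1],[0,0,0,1,1],[0,0,0,1,1]]' >/dev/null;python3 -c "
from h import *
st()"; python3 -m pendant '[[0,0,0,0,1]]' >/dev/null;python3 -c "
from h import *
st()"; python3 -m pendant '[[0,0,0,0,1]]' >/dev/null;python3 -c "
from h import *
st()"; python3 -m pendant '[[0,0,0,0.5,1],[0,0,0,1,1],[0,0,0,1,1]]'>/dev/null;python3 -c "
from h import *
st()";  python3 -m pendant '[[0,0,0,0,1]]' >/dev/null;python3 -c "
from h import *
st()"; python3 -m pendant '[[0,0,0,0,1]]' >/dev/null;python3 -c "
from h import *
st()"
```

```text
t 9.8 pos [ 0.5309 -0.0629  0.1349] yaw 88.47 F [ 1.42 -1.23  5.4 ] T [-0.373 -0.687  0.117] w 0.27 j7 -0.117
t 9.93 pos [ 0.5309 -0.0629  0.1349] yaw 88.52 F [ 2.49 -1.14  5.88] T [-0.392 -0.665  0.069] w 0.275 j7 -0.116
t 10.05 pos [ 0.5309 -0.0629  0.1349] yaw 88.52 F [ 1.68 -1.32  6.01] T [-0.411 -0.69   0.08 ] w 0.27 j7 -0.116
t 10.42 pos [ 0.531  -0.0629  0.1349] yaw 82.49 F [ 2.92 -1.08  5.39] T [-0.431 -0.944  0.018] w 0.275 j7 -0.218
t 10.55 pos [ 0.5309 -0.0629  0.1349] yaw 82.53 F [ 2.3  -1.36  4.97] T [-0.405 -0.981  0.108] w 0.273 j7 -0.217
t 10.68 pos [ 0.531  -0.0629  0.1349] yaw 82.54 F [ 2.73 -1.47  5.05] T [-0.431 -0.94   0.117] w 0.272 j7 -0.217
```

```bash
python3 -m pendant '[[0,0.035,0,0,1],[0,0.035,0,0,1],[0,0.035,0,0,1]]' >/dev/null;python3 -c "
from h import *
st();snap('wrist','w6');st()
t=cv2.imread('pics/w6.png');cv2.imwrite('pics/w6c.png',cv2.resize(t[60:260,180:380],None,fx=3,fy=3,interpolation=2))"
```

```text
t 11.05 pos [ 0.5315 -0.0629  0.1348] yaw 82.54 F [-2.23 -0.74  8.54] T [-0.212  0.318  0.091] w 0.272 j7 -0.218
t 11.1 pos [ 0.5315 -0.0629  0.1348] yaw 82.54 F [-1.1  -0.41  8.06] T [-0.255  0.292  0.075] w 0.278 j7 -0.218
```

View pics/w6c.png

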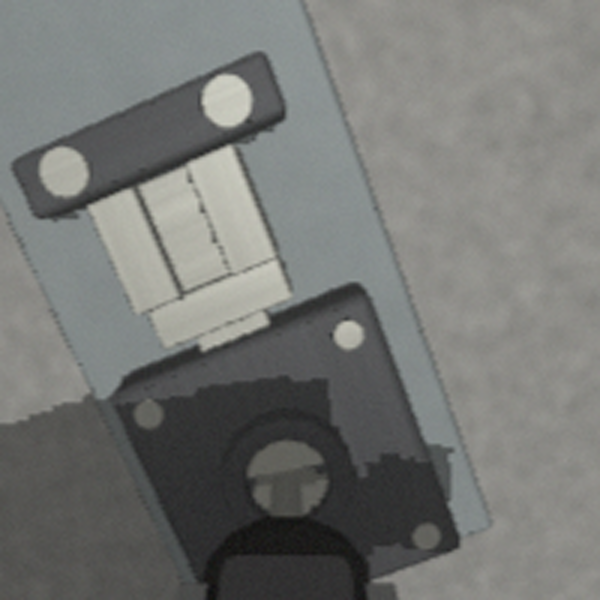

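```bash
cat >> h.py <<'E'
def avg(n=10):
    F=[];T=[]
    for i in range(n):
        camera('top'); o=manip.get_obs(); F.append(o['ft_force']);T.append(o['torque'])
    Rm=R.from_quat(o['ee_rot']).as_matrix()
    print('t',round(float(o['clock']),2),'yaw',np.degrees(np.arctan2(Rm[1,0],Rm[0,0])).round(2),'pos',np.round(o['position'],4),'F',np.mean(F,0).round(2),'T',np.mean(T,0).round(3),'sdTz',np.std(np.array(T)[:,2]).round(3))
    print('  F tool axes',(Rm.T@np.mean(F,0)).round(2))
E
python3 -c "
from h import *
avg()"
python3 -m pendant '[[0,-0.01,-0.005,0.5,1],[0,-0.01,-0.005,0.5,1],[0,-0.01,-0.005,0.5,1]]' >/dev/null;python3 -c "
from h import *
avg()"
```

```text
t 11.6 yaw 82.54 pos [ 0.5315 -0.0629  0.1348] F [-0.9  -0.91  9.09] T [-0.199  0.289  0.085] sdTz 0.031
  F tool axes [-1.02 -0.77 -9.09]
t 12.47 yaw 79.54 pos [ 0.5313 -0.0629  0.1349] F [ 0.75 -0.92  6.36] T [-0.266 -0.279  0.115] sdTz 0.023
  F tool axes [-0.77  0.91 -6.36]
```

```bash
python3 -c "
from h import *
avg(10)"
python3 -m pendant '[[0,0,0,0.5,1],[0,0,0,0.5,1],[0,0,0,0.5,1]]' >/dev/null;python3 -c "
from h import *
avg(16)"
python3 -m pendant '[[0,0,0,0.5,1],[0,0,0,0.5,1],[0,0,0,0.5,1]]' >/dev/null;python3 -c "
from h import *
avg(16)"
```

```text
t 12.97 yaw 79.54 pos [ 0.5313 -0.0629  0.1349] F [ 0.79 -0.81  6.08] T [-0.263 -0.254  0.077] sdTz 0.041
  F tool axes [-0.65  0.93 -6.08]
t 14.15 yaw 76.54 pos [ 0.5314 -0.0629  0.1349] F [ 1.06 -0.68  6.22] T [-0.26  -0.359  0.083] sdTz 0.031
  F tool axes [-0.41  1.19 -6.21]
t 15.32 yaw 73.54 pos [ 0.5314 -0.0629  0.1349] F [ 1.38 -0.79  5.72] T [-0.272 -0.438  0.079] sdTz 0.026
  F tool axes [-0.36  1.55 -5.72]
```

```bash

python3 -m pendant '[[0,0.015,0,0.5,1],[0,0.015,0,0.8,1],[0,0.015,0,0.8,1]]' >/dev/null;python3 -c "
from h import *
avg(16)"
python3 -m pendant '[[0,0.005,0,0.5,1],[0,0.005,0,0.8,1],[0,0.005,0,0.8,1]]' >/dev/null;python3 -c "
from h import *
avg(20)"
```

```text
t 16.5 yaw 68.75 pos [ 0.5318 -0.0629  0.1348] F [ 0.04 -0.5   6.87] T [-0.156 -0.037  0.107] sdTz 0.025
  F tool axes [-0.45  0.22 -6.87]
t 17.88 yaw 63.95 pos [ 0.5319 -0.063   0.1348] F [ 0.05 -0.17  7.06] T [-0.104 -0.002  0.101] sdTz 0.033
  F tool axes [-0.13  0.12 -7.06]
```

```bash
cat >> h.py <<'E'
def rect(name,z=.044,s=8):
    """rectify to holder frame: px = (x+0.05)*1000*s ; y from -0.01..0.09 ; along"""
    t=cv2.imread(f'pics/{name}.png'); c=dict(np.load(f'pics/{name}_c.npz')); a=np.radians(14.58); ex=np.array([np.cos(a),np.sin(a)]);ey=np.array([-ex[1],ex[0]])
    hc=np.array([.518,-.017]); corn=[(-.03,-.01),(.03,-.01),(.03,.06),(-.03,.06)]
    src=proj(c,[np.r_[hc+x*ex+y*ey,z] for x,y in corn]).astype(np.float32)
    dst=np.float32([((y+.01)*1000*s,(x+.03)*1000*s) for x,y in corn])
    return cv2.warpPerspective(t,cv2.getPerspectiveTransform(src,dst),(int(70*s),int(60*s)),flags=2)
E
python3 -c "
from h import *
snap('wrist','w7');st()
a=[rect(n) for n in ['w4','w7']]
cv2.imwrite('pics/r7.png',cv2.resize(np.vstack(a),None,fx=.62,fy=.62))"
```

```text
t 17.92 pos [ 0.532  -0.063   0.1349] yaw 63.95 F [0.41 0.13 7.26] T [-0.112 -0.002  0.113] w 0.271 j7 -0.532
```

View pics/r7.png

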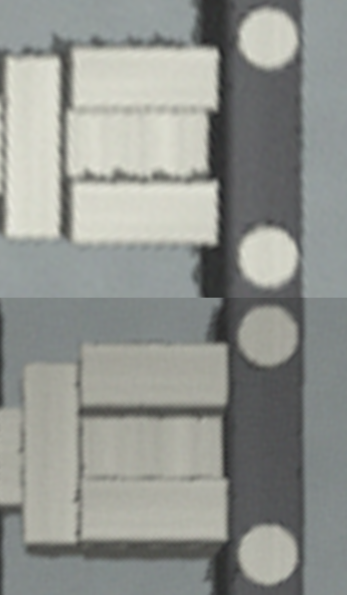

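```bash
python3 - <<'E'
from h import *
from scipy.ndimage import gaussian_filter1d as gf
def edges(n):
    g=cv2.cvtColor(rect(n),cv2.COLOR_BGR2GRAY).astype(float)
    out={}
    # profile along y at die lobe rows (x about -13mm, +13mm)
    for nm,(a,b) in dict(lobe1=(-18,-11),lobe2=(10,17)).items():
        p=gf(g[int((a+30)*8):int((b+30)*8)].mean(0),3); d=np.gradient(p)
        i=300+d[300:400].argmin(); out[nm+'_far']=i/8-10
        w=slice(i-6,i+7); out[nm+'_far']=(np.arange(i-6,i+7)*np.clip(-d[w],0,None)).sum()/np.clip(-d[w],0,None).sum()/8-10
    # bolts centroid
    m=(g>np.percentile(g[:, 380:480],99)*0.8); 
    for nm,(r0,r1) in dict(b1=(0,90),b2=(380,480)).items():
        pass
    q=(g[:,380:490]>0.7*g[:,380:490].max()).astype(np.uint8)
    k,l,s,ce=cv2.connectedComponentsWithStats(q)
    bc=sorted([(s[i,4],ce[i]) for i in range(1,k)],key=lambda v:-v[0])[:2]
    out['bolts']=[round((b[1][0]+380)/8-10,2) for b in bc]
    out['die-bolt']=np.mean([out['lobe1_far'],out['lobe2_far']])-np.mean(out['bolts'])
    return {k:np.round(v,2) for k,v in out.items()}
for n in ['w4','w5','w6','w7']: print(n,edges(n))
E
```

```text
w4 {'lobe1_far': np.float64(33.87), 'lobe2_far': np.float64(33.86), 'bolts': array([44.02, 44.05]), 'die-bolt': np.float64(-10.17)}
w5 {'lobe1_far': np.float64(33.66), 'lobe2_far': np.float64(33.54), 'bolts': array([43.95, 43.98]), 'die-bolt': np.float64(-10.37)}
w6 {'lobe1_far': np.float64(34.5), 'lobe2_far': np.float64(34.49), 'bolts': array([43.96, 43.99]), 'die-bolt': np.float64(-9.48)}
w7 {'lobe1_far': np.float64(35.84), 'lobe2_far': np.float64(35.71), 'bolts': array([43.96, 43.96]), 'die-bolt': np.float64(-8.19)}
```

Rectified to the holder frame, the pictures show the die's far edge moving from −10.37 to −9.48 to −8.19 mm relative to the stop bolts. From w6 to w7 that is 1.29 mm in 0.325 rad, which is full free travel, so the die has at most just reached the stop. I'll keep stepping and watch for it to halt, with torque as the second cue.

```bash
cat >> h.py <<'E'
from scipy.ndimage import gaussian_filter1d as gf
def edges(n):
    g=cv2.cvtColor(rect(n),cv2.COLOR_BGR2GRAY).astype(float); o=[]
    for a,b in [(-18,-11),(10,17)]:
        p=gf(g[int((a+30)*8):int((b+30)*8)].mean(0),3); d=np.gradient(p)
        i=300+d[300:400].argmin(); k=np.arange(i-6,i+7); w=np.clip(-d[k],0,None); o.append((k*w).sum()/w.sum()/8-10)
    q=(g[:,380:490]>0.7*g[:,380:490].max()).astype(np.uint8)
    k,l,s,ce=cv2.connectedComponentsWithStats(q)
    b=[(c[0]+380)/8-10 for _,c in sorted([(s[i,4],ce[i]) for i in range(1,k)],key=lambda v:-v[0])[:2]]
    print(n,'far',np.round(o,2),'bolts',np.round(b,2),'die-bolt',round(np.mean(o)-np.mean(b),2))
E
python3 -m pendant '[[0,0.003,0,0.4,1],[0,0.003,0,0.7,1],[0,0.003,0,0.7,1]]' >/dev/null;python3 -c "
from h import *
snap('wrist','w8');edges('w8');snap('wrist','w8b');edges('w8b');avg(10)"
python3 -m pendant '[[0,0.003,0,0.4,1],[0,0.003,0,0.7,1],[0,0.003,0,0.7,1]]' >/dev/null;python3 -c "
from h import *
snap('wrist','w9');edges('w9');snap('wrist','w9b');edges('w9b');avg(10)"
```

```text
w8 far [35.83 35.72] bolts [43.98 44.02] die-bolt -8.22
w8b far [35.84 35.73] bolts [43.98 44.01] die-bolt -8.21
t 18.9 yaw 59.75 pos [ 0.5321 -0.063   0.1349] F [ 0.32 -0.49  7.28] T [-0.064  0.002  0.134] sdTz 0.026
  F tool axes [-0.26  0.52 -7.28]
w9 far [35.85 35.82] bolts [44.01 44.  ] die-bolt -8.17
w9b far [35.84 35.82] bolts [44.01 43.99] die-bolt -8.17
t 19.88 yaw 55.55 pos [ 0.5322 -0.063   0.1349] F [-0.21 -0.15  6.78] T [-0.066 -0.02   0.137] sdTz 0.031
  F tool axes [-0.24 -0.08 -6.78]
```

```bash
python3 - <<'E'
from h import *
avg(24)
for n in ['w4','w5']:
  for z in (.034,.044):
    g=cv2.cvtColor(rect(n,z),cv2.COLOR_BGR2GRAY).astype(float)
    p=g[int((12+30)*8):int((16+30)*8)].mean(0); p2=gf(p,2); d=np.gradient(p2)
    pk=[(round(i/8-10,2),round(d[i],1)) for i in range(2,len(d)-2) if abs(d[i])>2 and abs(d[i])==abs(d[i-2:i+3]).max()]
    print(n,z,pk)
cv2.imwrite('pics/r4.png',np.vstack([rect('w4',.034),rect('w5',.034)])[:, :400])
E
```

```text
t 21.07 yaw 55.55 pos [ 0.5322 -0.063   0.1349] F [ 0.08 -0.08  6.91] T [-0.065  0.001  0.136] sdTz 0.027
  F tool axes [-0.02  0.12 -6.91]
w4 0.034 [(-8.12, np.float64(10.5)), (3.25, np.float64(-12.7)), (5.62, np.float64(10.5)), (35.88, np.float64(-15.1)), (38.25, np.float64(2.6)), (53.5, np.float64(6.7))]
w4 0.044 [(-8.88, np.float64(10.9)), (2.12, np.float64(-12.9)), (4.5, np.float64(10.9)), (33.88, np.float64(-15.7)), (36.25, np.float64(2.7)), (51.0, np.float64(6.8))]
w5 0.034 [(-9.0, np.float64(10.6)), (2.38, np.float64(-8.3)), (3.62, np.float64(7.5)), (33.75, np.float64(-8.7)), (35.12, np.float64(-6.6)), (36.88, np.float64(2.9)), (52.62, np.float64(7.2))]
w5 0.044 [(-7.75, np.float64(10.8)), (3.25, np.float64(-8.2)), (4.5, np.float64(7.6)), (33.5, np.float64(-9.1)), (34.88, np.float64(-6.6)), (36.5, np.float64(3.0)), (51.62, np.float64(7.9))]
```

View pics/r4.png

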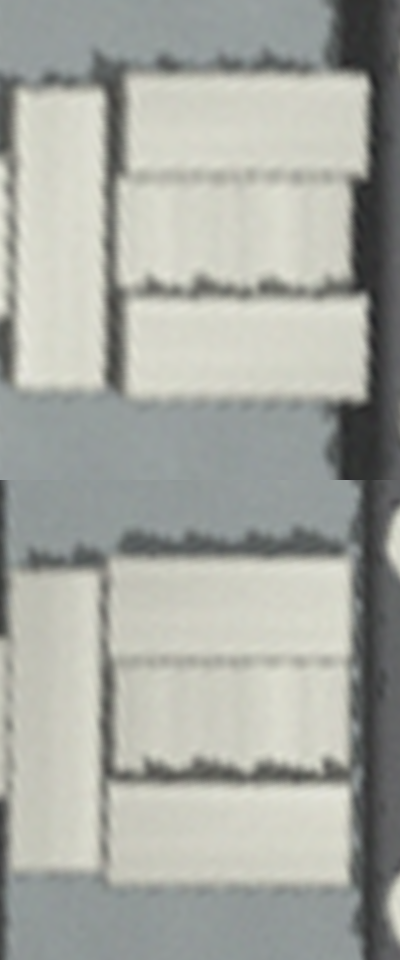

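```bash
python3 - <<'E'
from h import *
a=[]
for n in ['w5','w6','w7','w9']:
    r=rect(n,.044); g=cv2.cvtColor(r,cv2.COLOR_BGR2GRAY).astype(float)
    for rows in ((-18,-12),(11,16)):
        p2=gf(g[int((rows[0]+30)*8):int((rows[1]+30)*8)].mean(0),2); d=np.gradient(p2)
        print(n,rows,[(round(i/8-10,2),round(float(d[i]),1)) for i in range(2,len(d)-2) if abs(d[i])>1.2 and abs(d[i])==abs(d[i-2:i+3]).max()])
    a.append(r[:, 40:440])
v=np.vstack([np.hstack(a[:2]),np.hstack(a[2:])]); cv2.imwrite('pics/r9.png',cv2.resize(v,(500,600)))
cv2.imwrite('pics/r9.png',np.hstack([x[60:460,200:400] for x in a]))
E
```

```text
w5 (-18, -12) [(-7.75, 10.2), (3.25, -9.5), (4.5, 8.7), (33.62, -10.6), (35.0, -5.6), (36.38, 2.6), (37.38, 2.0), (40.88, 1.4), (47.12, -1.5), (47.75, -1.5), (50.0, -1.7), (51.62, 7.7)]
w5 (11, 16) [(-7.75, 10.8), (3.25, -8.4), (4.5, 8.1), (33.5, -9.4), (34.88, -6.2), (36.5, 2.9), (50.0, -1.5), (51.62, 7.7)]
w6 (-18, -12) [(-8.12, 7.9), (-5.75, 4.2), (4.12, -4.8), (5.25, 4.9), (34.5, -13.8), (36.0, 2.4), (47.62, -1.5), (51.5, 7.0)]
w6 (11, 16) [(-8.12, 6.3), (-5.88, 6.2), (4.38, -7.2), (5.5, 5.9), (34.5, -15.3), (36.0, 2.7), (37.25, 2.1), (50.25, -1.5), (51.5, 7.6)]
w7 (-18, -12) [(-9.5, 7.6), (-5.12, 2.9), (5.25, -5.4), (6.5, 5.9), (35.88, -10.9), (37.12, 1.9), (41.88, 1.3), (47.75, -1.2), (51.25, 6.3)]
w7 (11, 16) [(-9.5, 3.4), (-5.12, 6.6), (5.38, -5.9), (6.62, 5.8), (35.75, -11.2), (37.12, 2.0), (51.38, 6.9)]
w9 (-18, -12) [(-9.75, 2.1), (-5.38, 3.4), (5.12, -5.1), (6.5, 5.6), (35.88, -9.7), (37.12, 1.5), (47.5, -1.4), (51.0, 6.1)]
w9 (11, 16) [(-9.62, 1.4), (-5.38, 6.9), (5.38, -7.3), (6.62, 7.4), (35.88, -10.2), (37.12, 1.9), (51.0, 6.4)]
```

View pics/r9.png

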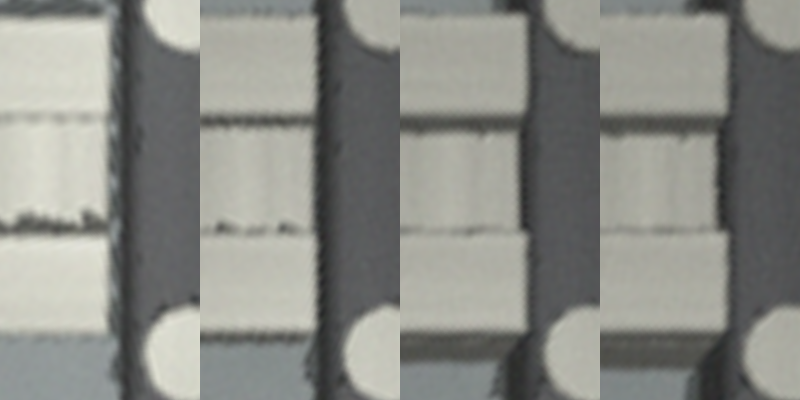

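Between w6 and w7 the die moved about 1.25 mm, so by the 4 mm/rad lead it met the stop no earlier than yaw ≈64.6°. It has stayed put since then (w7–w9). The clamp force is therefore about 36·(64.5−55.5)°, or roughly 5.6 N. The paused torque of 0.136 reads higher than that implies, but it stays within the start friction of 0.12+0.003F. I'll go on in small steps and track both cues.

```bash

python3 -m pendant '[[0,0.003,0,0.2,1],[0,0.003,0,0.4,1],[0,0.003,0,0.6,1],[0,0.003,0,0.8,1]]' >/dev/null;python3 -c "
from h import *
st();avg(12)"
python3 -m pendant '[[0,0.003,0,0.2,1],[0,0.003,0,0.4,1],[0,0.003,0,0.6,1],[0,0.003,0,0.8,1]]' >/dev/null;python3 -c "
from h import *
st();snap('wrist','w10');edges('w10');avg(16)"
```

```text
t 21.58 pos [ 0.5323 -0.0631  0.1349] yaw 50.72 F [-0.05 -0.83  6.84] T [-0.109  0.016  0.184] w 0.272 j7 -0.756
t 22.18 yaw 50.75 pos [ 0.5323 -0.0631  0.1349] F [ 0.13 -0.15  6.79] T [-0.058 -0.019  0.136] sdTz 0.029
  F tool axes [-0.03  0.2  -6.79]
t 22.68 pos [ 0.5324 -0.0632  0.1349] yaw 45.92 F [-0.03  0.28  7.04] T [-0.078 -0.026  0.187] w 0.269 j7 -0.837
w10 far [35.85 35.84] bolts [44.02 43.97] die-bolt -8.15
t 23.52 yaw 45.95 pos [ 0.5324 -0.0631  0.1349] F [0.02 0.01 6.96] T [-0.044 -0.053  0.146] sdTz 0.021
  F tool axes [ 0.02  0.01 -6.96]
```

```bash
python3 -c "
from h import *
for i in range(8):
    camera('top'); o=manip.get_obs(); print(round(o['tau'][6],4),round(o['tau'][4],4),round(o['torque'][2],3),o['ft_force'].round(1))
"
```

```text
-0.1556 -0.1093 0.138 [ 0.7 -0.1  6.2]
-0.1555 -0.1092 0.203 [-1.  -0.7  6.5]
-0.1555 -0.1092 0.195 [-0.7  0.5  6.6]
-0.1555 -0.1091 0.159 [0.4 1.  6.1]
-0.1556 -0.1092 0.152 [ 0.5 -0.8  6.6]
-0.1555 -0.1092 0.161 [0.6 0.8 5.7]
-0.1555 -0.1092 0.156 [1.3 0.1 5.9]
-0.1555 -0.1091 0.154 [0.9 0.2 6.6]
```

Joint 7's torque is a clean signal, a steady 0.1556 N·m. The torque formula and the die geometry disagree about the clamp force, so I won't turn further until I've checked the actual slot angle in the pictures I already have.

```bash
python3 - <<'E'
from h import *
ims=[]
for n in ['w5','w6','w7','w8','w9','w10']:
    t=cv2.imread(f'pics/{n}.png'); c=dict(np.load(f'pics/{n}_c.npz')); p=proj(c,[[.5304,-.0650,.048]])[0]; print(n,p.round(1))
    M=np.float32([[8,0,125-8*p[0]],[0,8,125-8*p[1]]]); ims.append(cv2.convertScaleAbs(cv2.warpAffine(t,M,(250,250),flags=cv2.INTER_CUBIC),alpha=1.6))
cv2.imwrite('pics/heads.png',np.vstack([np.hstack(ims[:3]),np.hstack(ims[3:])]))
E
```

```text
w5 [275.1 210.1]
w6 [275.4 218. ]
w7 [275.4 218. ]
w8 [275.4 218. ]
w9 [275.4 218. ]
w10 [275.4 218. ]
```

View pics/heads.png

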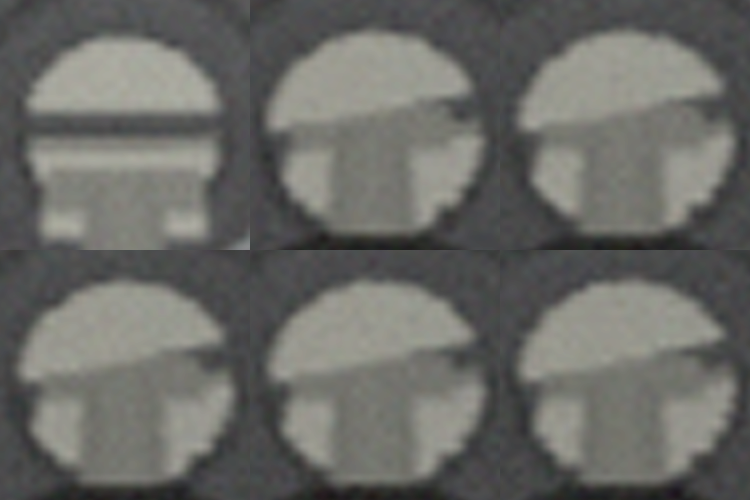

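All the seated pictures show the slot trailing the blade by the same ~8.7°, so the screw has really turned about 63.5°, or 1.11 rad. The play comes to 2.7–3.1 mm: die travel 2.0–2.3 mm plus an initial jaw gap of 0.6–1.0 mm, or 0.68–0.78 rad. That puts the clamp at about 12–15 N. The paused torque would suggest more, so I stop turning here. Next I back the blade off within the slot's play and lift straight out.

```bash
python3 -m pendant '[[0,0,0,-0.5,1],[0,0,0,-1.1,1],[0,0,-0.05,-1.1,1],[0,0,-0.15,-1.1,1],[0,0,-0.3,-1.1,1]]' >/dev/null;python3 -c "
from h import *
st();print(manip.get_obs()['tau'][6])"; python3 -m pendant '[[0,0,-0.5,0,1],[0,0,-1.2,0,1],[0,0,-2.3,-1,1],[0,0,-2.3,-1.57,1],[0,0,-2.3,-1.57,1]]' >/dev/null;python3 -c "
from h import *
st();snap('wrist','w11');st();edges('w11');snap('scene','s11')
go(.4705,-.2322,.2345,61.94)"
```

```text
t 24.55 pos [ 0.5316 -0.0634  0.1463] yaw 52.35 F [-0.07 -0.01 -1.16] T [-0.054  0.055  0.003] w 0.275 j7 -0.722
-0.046644844114780426
t 25.18 pos [ 0.532  -0.0635  0.2388] yaw 61.73 F [-0.33  0.61 -2.21] T [0.062 0.029 0.004] w 0.271 j7 -0.527
t 25.22 pos [ 0.5318 -0.0635  0.2382] yaw 61.67 F [-0.54 -0.82 -2.23] T [ 0.044 -0.013  0.017] w 0.273 j7 -0.528
w11 far [35.86 35.84] bolts [43.97 43.89] die-bolt -8.08
units [-4.44   0.654  0.089] turn -0.045 curyaw 61.67 tilt 0.06
```

View pics/w11.png

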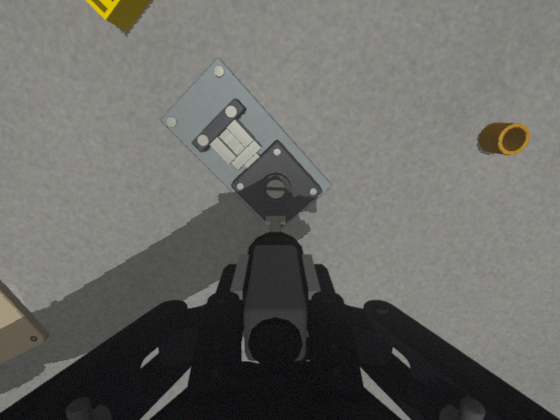

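```bash
python3 - <<'E'
from h import *
print(manip.get_obs()['tau'][6])
t=cv2.imread('pics/w11.png'); c=dict(np.load('pics/w11_c.npz')); g=cv2.cvtColor(t,cv2.COLOR_BGR2GRAY).astype(float)
p=proj(c,[[.5303,-.0653,.048]])[0]; print(p)
print(g[180:196,276])
x0=int(round(p[0])); xs=np.arange(x0-6,x0+7); r0,r1=int(p[1])-5,int(p[1])+7; cy=[]
for x in xs:
    col=g[r0:r1,x]; w=np.clip(np.percentile(col,75)-15-col,0,None); cy.append((w*np.arange(r0,r1)).sum()/w.sum())
k=np.polyfit(xs,cy,1); print(np.round(cy,2),k)
a=onz(c,[xs[0],xs[-1]],np.polyval(k,[xs[0],xs[-1]]),.048); d=a[1]-a[0]; print('slot yaw',np.degrees(np.arctan2(d[1],d[0])),a.mean(0))
cv2.imwrite('pics/w11c.png',cv2.resize(t[90:220,180:340],None,fx=4,fy=4,interpolation=2))
E
```

```text
0.07953089196234941
[275.08272277 188.36867584]
[91. 96. 93. 94. 97. 94. 95. 64. 51. 48. 70. 92. 94. 96. 94. 96.]
[188.13 188.17 188.22 188.22 188.26 188.31 188.34 188.41 188.52 188.51
 188.57 188.53 188.65] [4.29094311e-02 1.76571603e+02]
slot yaw -30.76175426785623 [ 0.53021668 -0.06525934  0.048     ]
```

View pics/w11c.png

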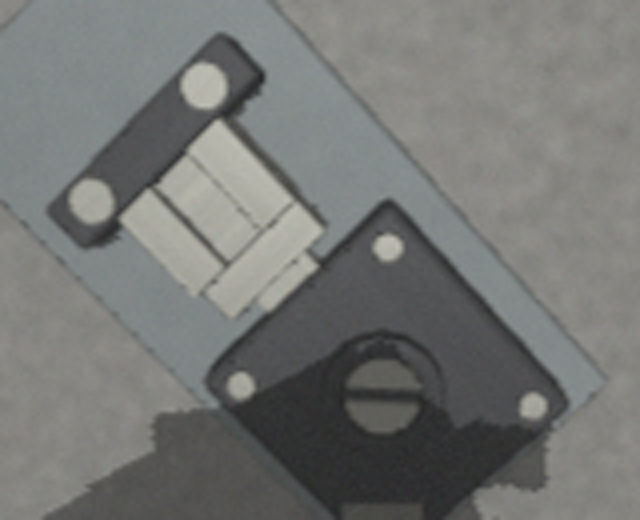

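The freed slot now measures −30.8° in yaw against +28.3° at the start. The screw therefore turned 1.03 rad, and with a play of 2.75–2.8 mm the clamp is about 12 N. The die has no gap at the stop and the jaw none at the die. I accept that and take the driver home.

```bash
python3 -m pendant '[[-1.5,0.22,0.05,0,1],[-3,0.44,0.05,0,1],[-4.44,0.65,0.05,0,1],[-4.44,0.65,0.05,0,1],[-4.44,0.65,0.05,0,1]]'>/dev/null; python3 -m pendant '[[0,0,0,0,1],[0,0,0,0,1]]'>/dev/null; python3 -c "
from h import *
st();snap('wrist','w12');snap('scene','s12')
go(.4705,-.2322,.2345,61.94)
t=cv2.imread('pics/s12.png');w=cv2.imread('pics/w12.png')
cv2.imwrite('pics/c12.png',np.hstack([cv2.resize(w[170:260,230:320],(420,420),interpolation=2),cv2.resize(t[60:165,190:295],(420,420),interpolation=2)])[:, :800])"
```

```text
t 26.15 pos [ 0.4715 -0.2311  0.2365] yaw 61.85 F [ 1.08  0.77 -1.54] T [0.051 0.021 0.019] w 0.27 j7 -0.163
units [-0.024 -0.01   0.05 ] turn -0.02 curyaw 61.82 tilt 0.0
```

View pics/c12.png

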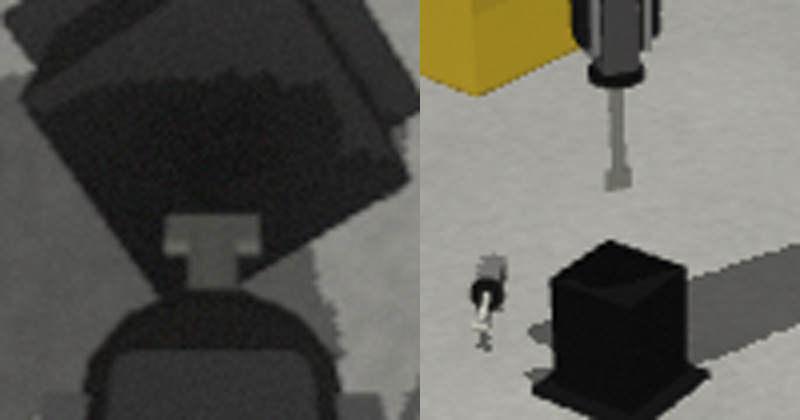

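The driver hangs straight above the stand and looks the same as right after it was lifted. I'll lower it in stages, watching the force.

```bash
python3 -m pendant '[[-0.02,-0.01,0.7,0,1],[-0.02,-0.01,1.3,0,1],[-0.02,-0.01,1.6,0,1],[-0.02,-0.01,1.9,0,1],[-0.02,-0.01,1.9,0,1]]'>/dev/null; python3 -c "
from h import *
st();go(.4705,-.2322,.1031,61.94)"
```

```text
t 26.88 pos [ 0.4701 -0.2326  0.1601] yaw 61.76 F [ 0.11 -0.87 -1.28] T [-0.023 -0.013 -0.049] w 0.272 j7 -0.182
units [0.012 0.005 1.424] turn -0.03 curyaw 61.76 tilt 0.05
```

```bash
python3 -m pendant '[[0.01,0,0.5,0,1],[0.01,0,1,0,1],[0.01,0,1.3,0,1],[0.01,0,1.35,0,1],[0.01,0,1.35,0,1]]'>/dev/null; python3 -c "
from h import *
st();go(.4705,-.2322,.1031,61.94)"; python3 -m pendant '[[0,0,0.06,0,1],[0,0,0.06,0,1]]'>/dev/null; python3 -c "
from h import *
st()"
```

```text
t 27.5 pos [ 0.4709 -0.2325  0.1072] yaw 61.76 F [ 0.23  0.36 -1.33] T [-0.02  -0.03  -0.009] w 0.275 j7 -0.204
units [ 0.001 -0.013  0.101] turn -0.03 curyaw 61.76 tilt 0.06
t 27.75 pos [ 0.4706 -0.2324  0.1043] yaw 61.76 F [ 0.79  0.65 -1.05] T [0.034 0.01  0.012] w 0.272 j7 -0.205
```

```bash
python3 -m pendant '[[0,0,0.03,0,1],[0,0,0.03,0,1],[0,0,0.03,0,1]]'>/dev/null; python3 -c "
from h import *
st()"; python3 -m pendant '[[0,0,0.015,0,1],[0,0,0.015,0,1]]'>/dev/null; python3 -c "
from h import *
st()"
```

```text
t 28.12 pos [ 0.4707 -0.2324  0.1031] yaw 61.76 F [-0.77  0.33  1.98] T [0.032 0.043 0.044] w 0.27 j7 -0.206
t 28.38 pos [ 0.4707 -0.2324  0.1031] yaw 61.75 F [-2.36  0.94  7.54] T [0.263 0.749 0.023] w 0.273 j7 -0.206
```

The guard seats at TCP z=0.1031, identical to the start. I'll release and rise.

```bash
python3 -m pendant '[[0,0,-0.02,0,1],[0,0,-0.02,0,0.5],[0,0,-0.02,0,0],[0,0,-0.02,0,0],[0,0,-0.02,0,0]]'>/dev/null; python3 -m pendant '[[0,0,0,0,0],[0,0,0,0,0]]'>/dev/null; python3 -c "
from h import *
st();snap('wrist','w13')"
python3 -m pendant '[[0,0,-0.5,0,0],[0,0,-1.5,0,0],[0,0,-2.5,0,0],[0,0,-3.5,0,0],[0,0,-3.5,0,0]]'>/dev/null
python3 -m pendant '[[-1.5,0,0,0,0],[-3,0,0,0,0],[-3,0,0,0,0]]'>/dev/null
python3 - <<'E'
from h import *
st()
for n in ['scene','top']: snap(n,n+'14')
t=cv2.imread('pics/top14.png');s=cv2.imread('pics/scene14.png')
cv2.imwrite('pics/c14.png',np.vstack([cv2.resize(t[215:315,210:470],(650,250),interpolation=2),cv2.resize(s[90:220,170:370],(538,350),interpolation=2)[:, :650] if 0 else cv2.copyMakeBorder(cv2.resize(s[90:220,170:370],(538,350),interpolation=2),0,0,0,112,0)]))
c=cal('top');P=pts(c,np.load('pics/top14.npy'));Z=P[:,:,2]
roi=np.zeros(Z.shape,bool);roi[240:320,340:430]=1
ys,xs=np.where(roi&(Z>.15)&(Z<.17)); r=cv2.minAreaRect(onz(c,xs,ys,.157)[:,:2].astype(np.float32)*1000); print('cap',len(xs),r,np.median(Z[ys,xs]))
Z0=pts(c,np.load('pics/top0.npy'))[:,:,2]; ys,xs=np.where(roi&(Z0>.15)&(Z0<.17)); print('cap z before',np.median(Z0[ys,xs]))
E
```

```text
t 29.25 pos [ 0.4705 -0.2323  0.1031] yaw 61.76 F [-0.77 -0.18 -0.47] T [ 0.022  0.021 -0.015] w 0.998 j7 -0.206
t 30.3 pos [ 0.4102 -0.3424  0.2419] yaw 61.28 F [-0.82  0.55 -1.13] T [ 0.03  -0.042  0.006] w 1.0 j7 0.075
cap 181 ((468.5396423339844, -230.08633422851562), (23.57835578918457, 22.90082550048828), 62.10670471191406) 0.1549179588017534
cap z before 0.1552006650156864
```

View pics/c14.png

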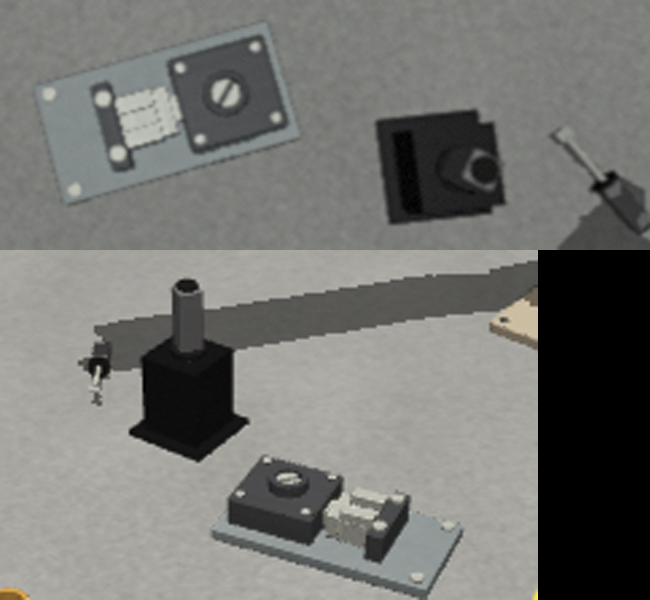

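View pics/top14.png

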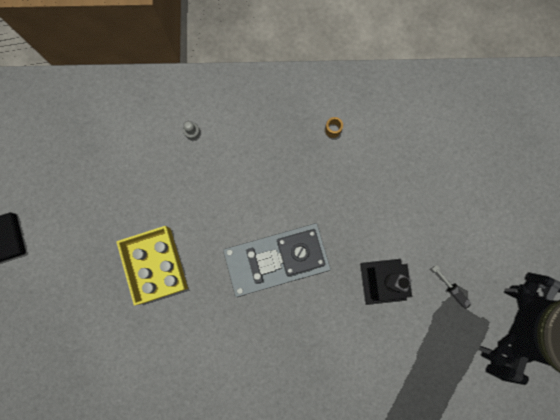

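```bash
python3 - <<'E'
from h import *
c=dict(np.load('pics/w1_c.npz'));P=pts(c,np.load('pics/w1.npy'));print('w1 small driver handle',P[285,303].round(3),P[270,310].round(3),'tip',P[240,326].round(3))
for n in ['top0','top14']:
    t=cv2.imread(f'pics/{n}.png'); 
    for nm,(r0,r1,c0,c1) in dict(ferrule=(110,145,320,350),tray=(220,310,110,195),fitting=(115,145,178,206)).items():
        h=cv2.cvtColor(t[r0:r1,c0:c1],cv2.COLOR_BGR2HSV); m=(h[:,:,1]>120) if nm!='fitting' else (abs(t[r0:r1,c0:c1].astype(int).mean(2)-110)>35)
        y,x=np.where(m); print(n,nm,round(x.mean()+c0,2),round(y.mean()+r0,2),len(x))
E
```

```text
w1 small driver handle [ 0.432 -0.389  0.02 ] [ 0.452 -0.37   0.024] tip [ 0.492 -0.341  0.02 ]
top0 ferrule 333.67 126.91 202
top0 tray 150.81 264.25 2948
top0 fitting 192.54 132.0 97
top14 ferrule 333.68 126.86 203
top14 tray 150.83 264.23 2950
top14 fitting 192.31 132.0 94
```

The tray, fitting and ferrule haven't moved. The small look-alike driver was already lying down in the wrist picture at 1.15 s, when the gripper had only been above 0.23 m, so it fell by itself. The arm is clear, so I'm handing in.

```bash
python3 -c "
from workcell import hand_in
print(hand_in())"
```

```text
the job is handed in; nothing more can be done
None
```

I took the larger driver from its stand, clamped the die against its stop, put the driver back home and let go. I handed in after about 30 s. The clamp force is uncertain: I estimate about 12 N, slightly under the 15 N asked for, and the torque reading suggests it could be much higher.

- **Turning:** the blade seated in the slot at the expected depth. I pressed with about 6–9 N, briefly near 10.5 N, and turned the screw clockwise about 1.03 rad, measured from the slot's angle before and after.
- **Clamp force, the checks that disagreed:** the pictures show the die hard against the stop and the jaw hard against the die. Die travel of 2.0–2.3 mm plus the jaw's starting gap gives about 12 N. The paused torque of about 0.15 N·m would mean roughly 24–28 N by the formula given. The die was still moving too late in the turn for that, and the figure does match the screw's starting friction at 12 N. I stopped turning because of this conflict, and the screw cannot be turned back.
- **Driver:** its guard came to rest at the same gripper height as at the start (0.1031 m), and its cap is at the same height. The cap is within about 1.5 mm of where it began.
- **Other objects:** the tray, fitting and ferrule did not move. The small look-alike driver fell over within the first second or so, before the gripper came near it. I left it lying.

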